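# Unload, reload, lock and start the stone tumbler on slow

### The arm

A 6-joint arm with a two-finger parallel gripper is mounted at the origin on the work surface. World frame = base frame: x ahead of the robot, y to its left, z up, the work surface at z = 0. Lengths are in mm, angles in rad, forces in N, time in s.
With the tool pointing down it reaches from about 400 to 825 mm from the base axis. Payload 7 kg.
Tool frame: the origin (TCP) lies midway between the tips of the shut fingers; the grasp point (between the pads) lies behind it (env.hold_point_z is the z of the grasp point in the tool frame, in mm); z points along the fingers, y is the direction in which the jaws open and shut (so a half turn about z gives the same grasp; the last joint's range is limited). The gripper opens to 85 mm and grips with 20 to 120 N. Pads are 22 mm wide; open, the fingers measure 114 mm over their backs; the gripper's body (76 mm by 85 mm) begins 54 mm behind the grasp point. The pads swing forward as they close: fully open they stand 13 mm farther back than shut.
Start: joints at [-0.919, 0.359, 0.012, 0, -1.224, -0.288], TCP at [240.156, -630.809, 231.302] pointing down, gripper open.
Joint ranges: [-3.07, 3.07], [-1.43, 2.12], [-1.02, 1.25], [-3.03, 1.67], [-3.05, -0], [-3.03, 3.03]. Speed limits (rad/s): [2.39, 2.39, 3.01, 3.14, 3.14, 3.14].

### API

Orientations are given as a unit quaternion [x, y, z, w].
In Python, from plant import get_obs, imaging, env gives the robot as it stands.
- The arm moves only by the tool arm_command, never from a script. Its argument "increments" is a list of rows, each a list of 5 numbers: the opening, from -1 (shut) to 1 (fully open), so that 0 is half open, then the shift along the tool's x, y, z in cm, then the turn about the tool's z in degrees. A call has 1 to 10 rows; each row shifts and turns the commanded pose from where the row before left it, along the tool's axes as they then stand; what a row does not reach is not made up. A row lasts 1/8 s, in which the tool goes at most 62.5 mm and 10.7 degrees, less where a joint would pass 70% of its speed; a pose out of reach is approached as far as the arm can. A call is refused whole if a number of a shift passes 6.25 or a number of a turn 10.7, either way. A call with a gripper value outside its range is refused whole. The fingers move at their own pace and stop on an object; "grip_force" is the grip in N (left out, the last holds). Time passes only in rows, so rows that do not move let the fingers close. It gives the time, the measured TCP pose, the force and the opening at its end, in the units of the state.
- get_obs(): the state, without advancing time (a new reading comes with each control period).
- imaging.capture(name): name is "scene" or "top"; returns the picture (400x640x3 uint8, red, green, blue); there is no depth.
- imaging.camera_model(name): a dict with "camera_matrix" (3x3 intrinsics, pixels), "extrinsics" (4x4, takes a point from world to camera coordinates). Camera axes: x right, y down, z forward; pixel columns grow to the right and rows downward; lengths in mm; the calibration is good to about 2 mm. A picture is of the moment at which its call begins. camera_model takes no time and is no camera call.
- env.close_job(): hands the job in, once; it reports no verdict.
The state is a dict: "time": time; "q": joint angles; "dq": joint speeds; "tau": joint torques, N m; "position": TCP position; "eef_rot": TCP orientation; "force": force on the tool from outside, world axes, zero at the start; "wrist_torque": the same for the moment, N m; "finger_gap": finger opening in mm.
Only numpy, scipy, OpenCV 4.12 (cv2) and the standard library are available. Lean on these libraries where they do the work, as an engineer would, in place of code of your own. Each camera call takes 0.05 s, during which the arm holds its last target.

### The job

Take the finished polished pieces out of the tumbler's tub and lay them on the felt pad, and load every rough stone blank lying on the bench into the tub, side by side so that all lie below the rim. Then swing the lid shut and lock it with the lock pin, pushed fully home from the front through the clevis and the eye of the lid; only when it is locked, pull the drive selector rod out from off to its middle click (slow) and leave it there, leaving the thin sawn slabs and everything else on the bench where they are.

Things in the scene. Friction and masses are not known exactly. Their poses are not given: they have to be found in the camera images.
- tumbler: bench vibratory tumbler, fixed; placed and turned a little differently each time. Origin on the bench under the tub's middle; x from its front (robot side) to its back, y to its left. Dark base plate 12 mm thick (x -115..205, y -150..140 mm), grey drive housing (front at x -105, top 60 mm high), on it the grey tub, outside 226 (x) by 186 (y) mm. Motor behind (x 110..200, 115 mm high)
- tub_floor (a point): centre of the open tub's inner floor, 74 mm above the bench; inside 210 mm along the tumbler's x by 170 mm along its y, rim 56 mm above this floor, walls 8 mm; axes as the tumbler's
- lid (a joint): angle of the tub's lid, rad: 0 shut, about 1.57 upright. The hinge runs along the tumbler's x on the left of the tub. Stiff hinge: the lid stays wherever it is left; 4 to 7 N at 170 mm from the hinge swings it. It starts open at 1.62 to 1.78 (stop at 1.82)
- lid_hinge (a point): middle of the lid's hinge axis, fixed, at x 0, y 125, z 134 mm in the tumbler's frame; axes as the tumbler's. The lid is an aluminium plate 226 x 186 x 8 mm (from 32 to 218 mm from this axis) with two steel straps 30 mm wide, 6 mm thick across its outer face, centred at x -70 and +70. Shut, the plate's outer face is 138 mm and the straps' 144 mm above the bench
- lid_eye (a point): centre of the hole in the lid's eye, 240 mm from the hinge axis: a steel plate 36 x 36 mm at the end of the front strap, 8 mm thick along the tumbler's x, with a 19 mm hole along x. With the lid shut it stands between the clevis lugs, holes in line
- clevis_mouth (a point): centre of the pin hole on the front face of the near clevis lug, on a steel post at the right of the tub (tumbler x -84, y -115, z 140 mm); axes as the tumbler's. Two lugs 36 x 36 mm, 8 mm thick, 12 mm apart (far face 28 mm behind this point), each with a 19 mm hole; the pin goes in from the front along the tumbler's +x
- selector (a joint): how far the drive selector rod is pulled out, m: 0 fully in = off, 0.025 middle click = slow, 0.050 fully out = fast. Sprung detents: about 10 N moves it from click to click; let go anywhere from 0.015 to 0.035 it snaps to within 2 mm of the middle. Starts fully in
- selector_knob (a point): middle of the round black selector knob, 38 mm above the bench: 30 mm across, 22 mm long, with a flange 36 mm across and 6 mm thick at its front end (11 mm ahead of this point). The 10 mm rod leaves the housing's front level at tumbler y +30 mm; pull along the tumbler's -x. Fully in, this point is 65 mm ahead of the housing; axes as the tumbler's
- lock_pin: loose lock pin lying on the bench, 120 g: flat aluminium handle 65 mm long, 22 mm wide (y), 16 mm thick (z), then a round steel shaft 14 mm thick, 45 mm long, with a tapered nose. Origin on the axis at the shoulder between them (it balances 7 mm behind); x along the shaft to the nose; the handle is at x -65..0 mm. Home, the shoulder meets the near lug
- pin_tip (a point): the nose end of the pin, 45 mm from the shoulder along its x
- done1: finished piece of the last run, lying in the tub to begin with: smooth polished stone bar with round ends, 66 x 30 x 26 mm (x, y, z), 0.13 kg; origin at the centre of its underside, z up. May be absent
- done2: finished piece of the last run, lying in the tub to begin with: smooth polished stone bar with round ends, 66 x 30 x 26 mm (x, y, z), 0.13 kg; origin at the centre of its underside, z up. May be absent
- felt_pad: flat grey felt pad on a wooden board, fixed to the bench left of the robot, in front of the tumbler: 100 mm (x) by 180 mm (y), top 8 mm above the bench; origin at the centre of its underside
- stone1: rough stone blank, 66 x 44 x 40 mm (x, y, z), 0.14 to 0.28 kg: a faceted lump sawn flat underneath and on its two long sides (across y), broken elsewhere; starts lying on its flat underside; origin in the middle of that block, 20 mm above the underside. May be absent
- stone2: rough stone blank, 68 x 46 x 40 mm (x, y, z), 0.14 to 0.28 kg: a faceted lump sawn flat underneath and on its two long sides (across y), broken elsewhere; starts lying on its flat underside; origin in the middle of that block, 20 mm above the underside. May be absent
- stone3: rough stone blank, 64 x 42 x 40 mm (x, y, z), 0.14 to 0.28 kg: a faceted lump sawn flat underneath and on its two long sides (across y), broken elsewhere; starts lying on its flat underside; origin in the middle of that block, 20 mm above the underside. May be absent
- stone4: rough stone blank, 66 x 46 x 40 mm (x, y, z), 0.14 to 0.28 kg: a faceted lump sawn flat underneath and on its two long sides (across y), broken elsewhere; starts lying on its flat underside; origin in the middle of that block, 20 mm above the underside. May be absent
- slab_a: thin sawn stone slab, 100 x 70 x 12 mm, lying flat; bystander, not to be tumbled; origin at the centre of its underside
- slab_b: thin sawn stone slab, 90 x 60 x 12 mm, lying flat; bystander, not to be tumbled; origin at the centre of its underside
- dressing_stick: square grey abrasive stick, 150 x 25 x 25 mm, lying along its x axis; bystander; origin at the centre of its underside
- grit_jar: closed jar, 72 mm across, 100 mm high, standing; bystander; origin at the centre of its underside
- water_bottle: closed bottle, 68 mm across, 190 mm high, standing; bystander; origin at the centre of its underside
- stone_bowl: small marble bowl, 110 mm across, 50 mm high; bystander; origin at the centre of its underside
- brush: hand brush, about 180 mm long, lying along its x axis; bystander; origin at the middle of its underside
Not all that is in view belongs to the job. What is shaped like the lock_pin but orange or purple is not meant.

How it is judged:
By the outcome, as a careful person would: the job done as asked, in the order asked, and still so for the second after the job is handed in, with the robot touching nothing.
Of done1, done2 only 1 to 2 are there at a start; the rules pass over those that are not, and their reading is None.
Of stone1, stone2, stone3, stone4 only 3 to 4 are there at a start; the rules pass over those that are not, and their reading is None.
At some moment in a run one of stone1, stone2, stone3, stone4 may be knocked a few centimetres aside while the robot is not near it.
Once in a run the grip may slacken for a moment while it holds something.
It also fails if it takes over 210 s, if anything falls off the work surface, if the arm or the gripper's body presses on something with over 40 N, if the wrist force passes 120 N, or if a joint passes its speed limit or range.

## Working session

There is one attempt and no reset: what is moved stays moved. The work goes in short steps, Python scripts to look and compute and a tool call to move; the robot and the scene stay as the last step left them, time stands still between calls to the robot, and variables do not carry over. Pictures are saved under pics/ and viewed, and the job is handed in when it is done.

Besides the shell and the picture viewer there is one more tool, called after "Emit:" as name(argument=value, ...) on one line, values as JSON. arm_command: Moves the arm, as the interface text tells. Its arguments: {"type":"object","properties":{"increments":{"type":"array","items":{"type":"array","items":{"type":"number"}}},"grip_force":{"type":"number"}},"required":["increments"]}

```bash
ls; mkdir -p pics; python3 - <<'E'
from plant import get_obs, imaging, env
import cv2,numpy as np
o=get_obs(); print(o, env.hold_point_z)
for n in("scene","top"):
    im=imaging.capture(n); cv2.imwrite(f"pics/{n}0.png",im[:,:,::-1])
    m=imaging.camera_model(n); print(n,m)
E
```

```text
pics
{'time': 0.0, 'q': array([-9.18916845e-01,  3.59415115e-01,  1.10702816e-02, -3.43966046e-04,
       -1.22410368e+00, -2.88089233e-01]), 'dq': array([ 0.00109324,  0.00022751,  0.00124196,  0.00043087, -0.00015736,
        0.00031427]), 'tau': array([ 3.04273606e-03, -5.83320522e+01,  2.93422937e+01,  6.93630517e+00,
       -5.84106718e-03,  6.34782100e-05]), 'position': array([ 239.97579591, -630.39129409,  230.35151278]), 'eef_rot': array([-1.80836087e-01,  9.83512888e-01,  8.09753232e-04, -2.29944500e-04]), 'force': array([-0.41668848, -0.0116755 ,  0.02307151]), 'wrist_torque': array([-0.02261512,  0.02903233, -0.0007225 ]), 'finger_gap': 84.95596461380788} -18.700000000000003
scene {'camera_matrix': array([[488.03033035,   0.        , 311.49488856],
       [  0.        , 488.03033035, 194.93173124],
       [  0.        ,   0.        ,   1.        ]]), 'extrinsics': array([[-1.48248256e-02,  9.99871538e-01,  6.09365993e-03,
         5.54956982e+01],
       [ 7.90351086e-01,  1.54509208e-02, -6.12459329e-01,
        -3.09158505e+02],
       [-6.12474804e-01, -4.26347200e-03, -7.90478613e-01,
         1.73164543e+03],
       [ 0.00000000e+00,  0.00000000e+00,  0.00000000e+00,
         1.00000000e+00]])}
top {'camera_matrix': array([[422.69905849,   0.        , 320.56104373],
       [  0.        , 422.69905849, 197.25033374],
       [  0.        ,   0.        ,   1.        ]]), 'extrinsics': array([[ 1.79860360e-02, -9.99802542e-01, -8.44865387e-03,
        -2.53035123e+01],
       [-9.90208329e-01, -1.66422088e-02, -1.38601959e-01,
         4.72711426e+02],
       [ 1.38433987e-01,  1.08588273e-02, -9.90312131e-01,
         1.55160285e+03],
       [ 0.00000000e+00,  0.00000000e+00,  0.00000000e+00,
         1.00000000e+00]])}
```

```bash
python3 - <<'E'
import cv2
for n in("scene","top"):
    im=cv2.imread(f"pics/{n}0.png"); cv2.imwrite(f"pics/{n}0b.png",cv2.resize(im,(800,500),interpolation=cv2.INTER_CUBIC))
E
```

```text
(no output)
```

View pics/scene0b.png

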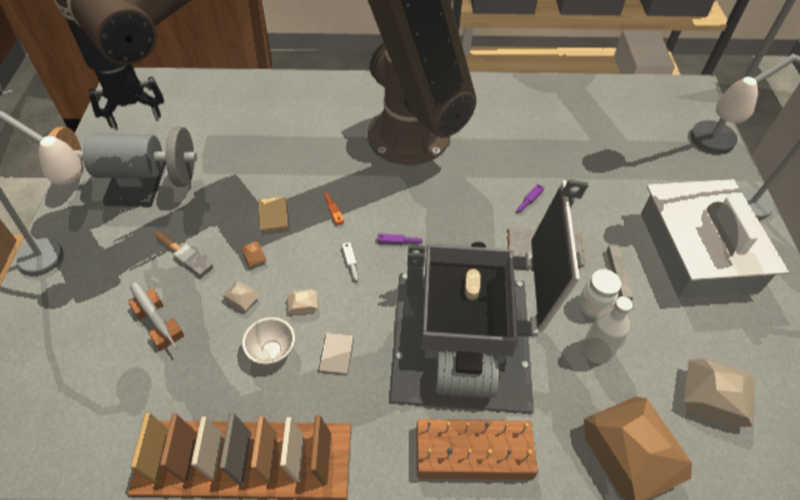

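View pics/top0b.png

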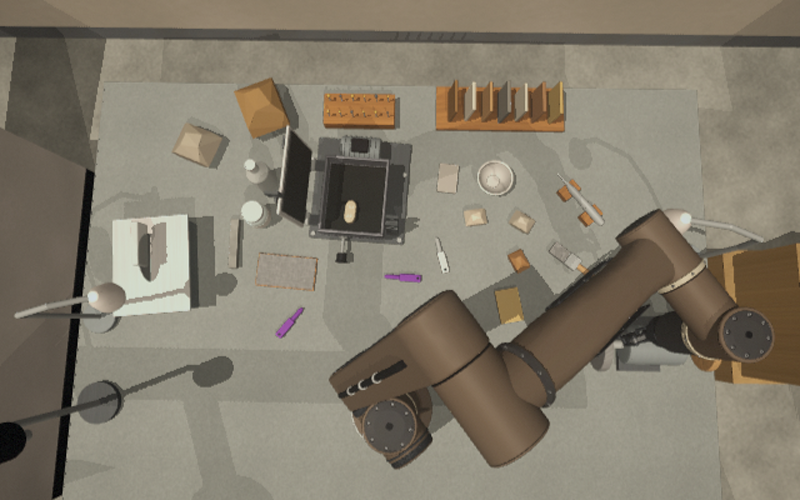

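The scene view shows the tumbler with one finished piece in the tub (scene 800-px view 472,283), three stone blanks (240,296), (302,302) and (253,253), the silvery pin (350,261), and purple and orange decoys. I'll enlarge these.

```bash
cat > h.py <<'E'
from plant import get_obs, imaging, env
import cv2,numpy as np
from scipy.spatial.transform import Rotation as R
M={n:imaging.camera_model(n) for n in("scene","top")}
def ray(n,u,v):
    K=M[n]["camera_matrix"];E=M[n]["extrinsics"]
    d=E[:3,:3].T@np.linalg.solve(K,[u,v,1.]); c=-E[:3,:3].T@E[:3,3]; return c,d/np.linalg.norm(d)
def onz(n,u,v,z):
    c,d=ray(n,u,v); return c+d*(z-c[2])/d[2]
def tri(a,b):
    c1,d1=ray("top",*a);c2,d2=ray("scene",*b)
    t=np.linalg.lstsq(np.c_[d1,-d2],c2-c1,rcond=None)[0]
    p,q=c1+t[0]*d1,c2+t[1]*d2; return (p+q)/2,np.linalg.norm(p-q)
def proj(n,p):
    K=M[n]["camera_matrix"];E=M[n]["extrinsics"]
    q=K@(E[:3,:3]@np.asarray(p,float)+E[:3,3]); return q[:2]/q[2]
def cap(n,f):
    im=imaging.capture(n)[:,:,::-1].copy(); cv2.imwrite("pics/%s.png"%f,im); return im
def crop(im,f,u0,v0,u1,v1):
    c=im[v0:v1,u0:u1]; s=min(800/(u1-u0),600/(v1-v0)); c=cv2.resize(c,None,fx=s,fy=s,interpolation=cv2.INTER_CUBIC)
    # tick marks each 20px
    for u in range((u0//20+1)*20,u1,20):
        cv2.line(c,(int((u-u0)*s),0),(int((u-u0)*s),8),(0,0,255),1); cv2.putText(c,str(u),(int((u-u0)*s)+2,10),0,.35,(0,0,255),1)
    for v in range((v0//20+1)*20,v1,20):
        cv2.line(c,(0,int((v-v0)*s)),(8,int((v-v0)*s)),(0,0,255),1); cv2.putText(c,str(v),(2,int((v-v0)*s)-2),0,.35,(0,0,255),1)
    cv2.imwrite("pics/%s.png"%f,c)
def st():
    o=get_obs(); r=R.from_quat(o["eef_rot"]).as_matrix()
    print("t%.2f"%o["time"],"pos",o["position"].round(1),"x",r[:,0].round(3),"y",r[:,1].round(3),"z",r[:,2].round(3),"F",o["force"].round(1),"gap",round(o["finger_gap"],1)); return o,r
E
python3 - <<'E'
from h import *
t=cv2.imread("pics/top0.png");s=cv2.imread("pics/scene0.png")
crop(t,"tc1",330,120,480,270);crop(t,"tc2",220,95,340,215);crop(s,"sc1",120,130,300,310);crop(s,"sc2",300,130,480,320)
E
```

```text
(no output)
```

View pics/tc1.png

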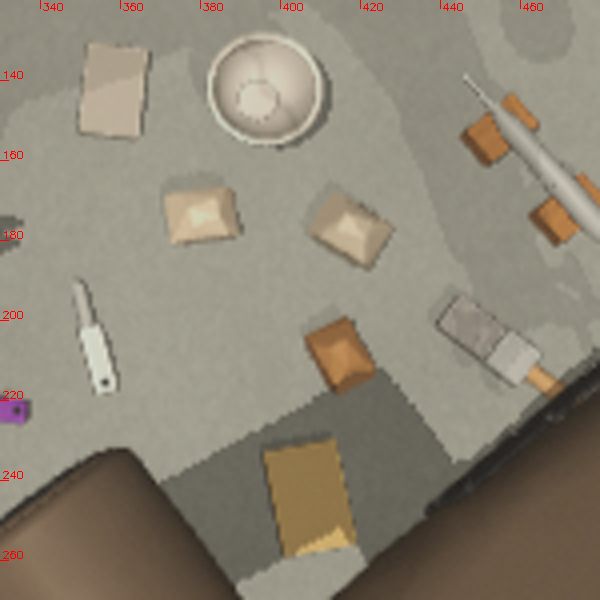

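View pics/tc2.png

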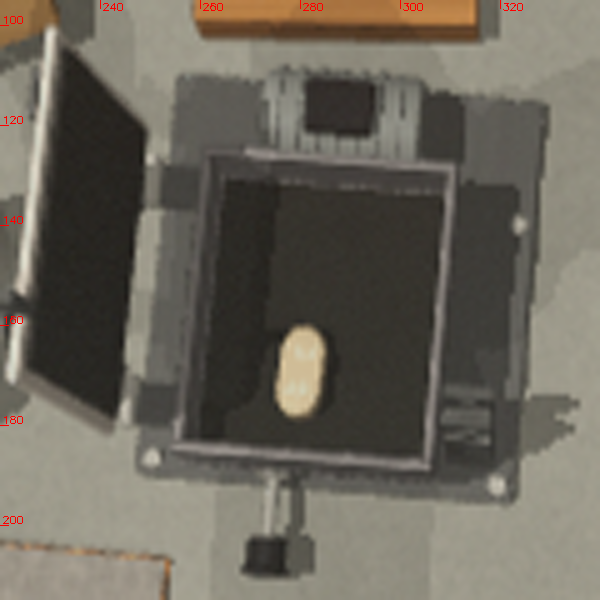

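View pics/sc1.png

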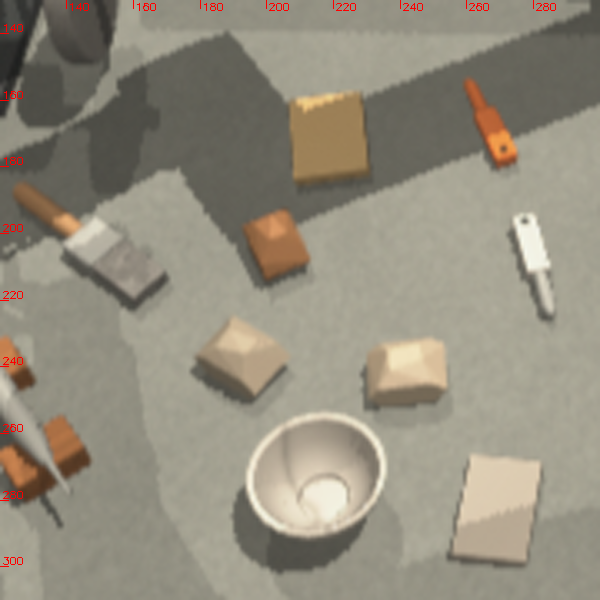

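View pics/sc2.png

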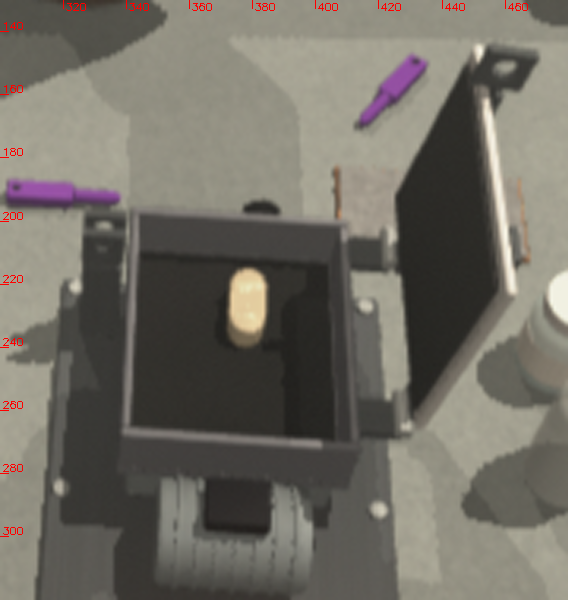

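```bash
python3 - <<'E'
from h import *
t=cv2.imread("pics/top0.png");s=cv2.imread("pics/scene0.png")
crop(t,"tc3",252,120,316,192);crop(s,"sc3",335,190,420,285)
E
```

```text
(no output)
```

View pics/tc3.png

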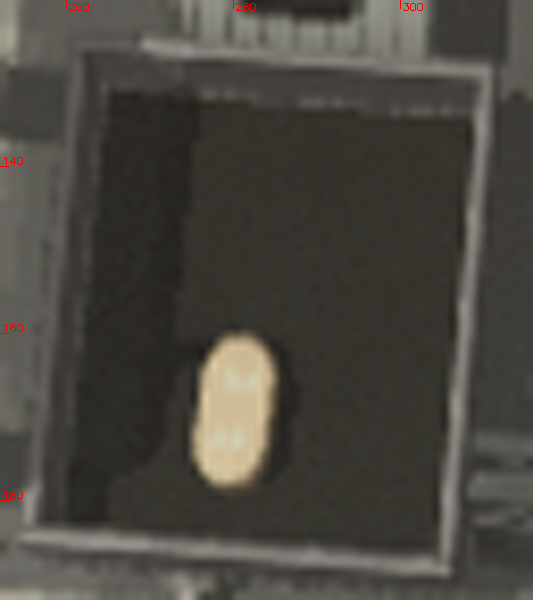

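View pics/sc3.png

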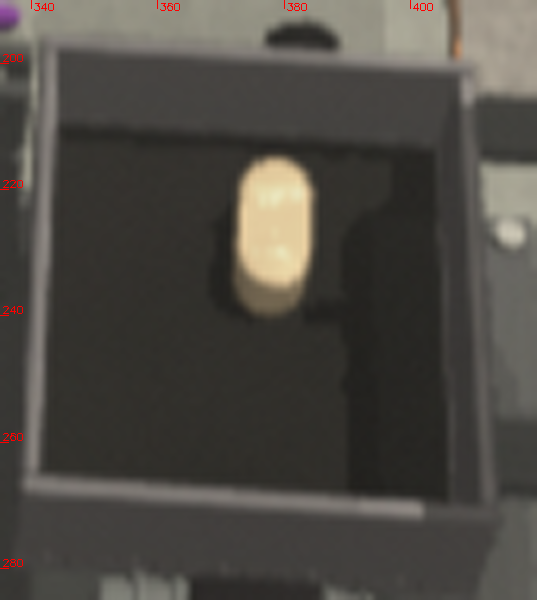

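```bash
cat > loc.py <<'E'
from h import *
def fit(pts,mod):
    mod=np.array(mod,float);pts=np.array(pts)
    a=mod-mod.mean(0);b=pts-pts.mean(0)
    th=np.arctan2((a[:,0]*b[:,1]-a[:,1]*b[:,0]).sum(),(a*b).sum())
    Rm=np.array([[np.cos(th),-np.sin(th)],[np.sin(th),np.cos(th)]])
    t=pts.mean(0)-Rm@mod.mean(0); return th,t,pts-(mod@Rm.T+t)
def warm(im):
    hsv=cv2.cvtColor(im,cv2.COLOR_BGR2HSV);return hsv
def rect(im,n,box,z,lo,hi):
    u0,v0,u1,v1=box
    hsv=cv2.cvtColor(im,cv2.COLOR_BGR2HSV)[v0:v1,u0:u1]
    m=cv2.inRange(hsv,np.array(lo),np.array(hi))
    nl,lab,sta,_=cv2.connectedComponentsWithStats(m)
    k=1+np.argmax(sta[1:,4]); c=cv2.findContours((lab==k).astype(np.uint8),cv2.RETR_EXTERNAL,cv2.CHAIN_APPROX_NONE)[0][0].reshape(-1,2)+[u0,v0]
    w=np.array([onz(n,u,v,z)[:2] for u,v in c],np.float32)
    (cx,cy),(a,b),ang=cv2.minAreaRect(w)
    if a<b: a,b,ang=b,a,ang+90
    return (round(cx,1),round(cy,1)),(round(a,1),round(b,1)),round((ang+90)%180-90,1),sta[k]
E
python3 - <<'E'
from loc import *
s=8.33;T=[((x+.5)/s-.5+252,(y+.5)/s-.5+120) for x,y in[(78,42),(492,64),(448,575),(20,538)]]
s=6.316;S=[((x+.5)/s-.5+335,(y+.5)/s-.5+190) for x,y in[(495,520),(22,490),(40,40),(475,65)]]
mod=[(113,93),(113,-93),(-113,-93),(-113,93)]
for n,P in(("top",T),("scene",S)):
    w=[onz(n,u,v,130)[:2] for u,v in P]; th,t,r=fit(w,mod); print(n,th,t,r.round(1).tolist())
for a,b in zip(T,S): print(tri(a,b))
t=cv2.imread("pics/top0.png");sc=cv2.imread("pics/scene0.png")
print(rect(t,"top",(270,150,290,182),100,(8,40,100),(30,255,255)))
print(rect(sc,"scene",(365,205,390,242),100,(8,40,150),(30,255,255)))
hs=cv2.cvtColor(t,cv2.COLOR_BGR2HSV)
for p in[(380,173),(415,176),(412,208),(400,190),(353,205),(360,140)]: print(p,hs[p[1],p[0]])
E
```

```text
top -0.06317246663013043 [606.39312827 119.55450772] [[-4.6, -3.5], [0.1, 2.6], [1.7, 2.2], [2.8, -1.3]]
scene -0.059416736588966956 [609.53940708 116.9170632 ] [[-3.5, -2.3], [-2.2, 1.8], [3.5, 0.2], [2.3, 0.4]]
(array([721.83828779, 202.10124177, 125.47734348]), np.float64(0.6887328004318526))
(array([713.7556143 ,  20.75350803, 128.53934597]), np.float64(3.0257091456853065))
(array([490.26413108,  33.86537111, 124.34955646]), np.float64(4.991424066996652))
(array([502.66831434, 218.03559709, 127.57377645]), np.float64(1.1295207819138207))
((564.9, 132.5), (67.8, 31.7), -7.4, array([  5,  10,  10,  19, 146], dtype=int32))
((567.2, 130.0), (65.1, 26.9), -4.3, array([  8,  10,  11,  21, 200], dtype=int32))
(380, 173) [ 28  39 211]
(415, 176) [ 20  52 210]
(412, 208) [ 15 145 174]
(400, 190) [ 26  31 163]
(353, 205) [ 30  17 211]
(360, 140) [ 18  46 188]
```

```bash
cat >> h.py <<'E'
def jaw(r): return np.degrees(np.arctan2(r[1,1],r[0,1]))
def plan(tx,ty,tz,ja=None,n=None,step=55):
    """rows from measured pose to target; jaw angle ja in deg (mod 180, nearest in joint range)"""
    o,r=st(); a=jaw(r); d=np.array([tx,ty,tz])-o["position"]
    dt=0 if ja is None else (ja-a+90)%180-90
    q6=o["q"][5]
    print("jaw %.1f q6 %.2f dturn(tool) %.1f d"%(a,q6,-dt),d.round(1))
    N=n or max(1,int(np.ceil(max(np.linalg.norm(d)/step,abs(dt)/9))))
    k=a
    for i in range(N):
        y=np.array([np.cos(np.radians(k)),np.sin(np.radians(k))]);x=np.array([-y[1],y[0]])
        s=d/N/10; print("[g,%.2f,%.2f,%.2f,%.1f],"%(s[:2]@x,s[:2]@y,-s[2],-dt/N)); k+=dt/N
E
python3 -c "
from h import *
plan(566,131,215,84)"
```

```text
t0.10 pos [ 240.  -630.4  230.5] x [-0.935 -0.356  0.   ] y [-0.356  0.935  0.001] z [-0.001  0.001 -1.   ] F [ 1.  -0.3  0.6] gap 85.2
jaw 110.8 q6 -0.29 dturn(tool) 26.8 d [326.  761.4 -15.5]
[g,-3.60,3.72,0.10,1.7],
[g,-3.49,3.83,0.10,1.7],
[g,-3.37,3.93,0.10,1.7],
[g,-3.26,4.02,0.10,1.7],
[g,-3.14,4.12,0.10,1.7],
[g,-3.02,4.21,0.10,1.7],
[g,-2.89,4.29,0.10,1.7],
[g,-2.76,4.38,0.10,1.7],
[g,-2.63,4.46,0.10,1.7],
[g,-2.50,4.53,0.10,1.7],
[g,-2.37,4.60,0.10,1.7],
[g,-2.23,4.67,0.10,1.7],
[g,-2.10,4.73,0.10,1.7],
[g,-1.96,4.79,0.10,1.7],
[g,-1.82,4.85,0.10,1.7],
[g,-1.67,4.90,0.10,1.7],
```

Emit:
arm_command(increments=[[1,-3.6,3.7,0.1,1.7],[1,-3.5,3.8,0.1,1.7],[1,-3.4,3.9,0.1,1.7],[1,-3.3,4.0,0.1,1.7],[1,-3.1,4.1,0.1,1.7],[1,-3.0,4.2,0.1,1.7],[1,-2.9,4.3,0.1,1.7],[1,-2.8,4.4,0.1,1.7],[1,-2.6,4.5,0.1,1.7],[1,-2.5,4.5,0.1,1.7]], grip_force=60)

```text
time: 1.35
position: [445.6, -154.2, 221.3]
eef_rot: [-0.033, 0.999, 0.0, 0.0]
force: [0.7, -0.3, -1.4]
finger_gap: 85.5
```

Emit:
arm_command(increments=[[1,-2.4,4.6,0.1,1.7],[1,-2.2,4.7,0.1,1.7],[1,-2.1,4.7,0.1,1.7],[1,-2.0,4.8,0.1,1.7],[1,-1.8,4.8,0.1,1.7],[1,-1.7,4.9,0.1,1.7],[1,0,0,0,0],[1,0,0,0,0]])

```text
time: 2.35
position: [569.0, 128.5, 214.6]
eef_rot: [0.055, 0.998, -0.0, -0.001]
force: [-0.3, -0.8, -0.1]
finger_gap: 85.3
```

```bash
python3 - <<'E'
from h import *
t=cap("top","t1");s=cap("scene","s1")
crop(t,"t1c",220,100,480,295);crop(s,"s1c",300,100,480,280)
plan(566,131,215,84)
E
```

```text
t2.45 pos [569.1 127.8 215.2] x [-0.994  0.111  0.   ] y [ 0.111  0.994 -0.   ] z [-0. -0. -1.] F [-0.9 -0.4 -0.4] gap 85.6
jaw 83.6 q6 -2.24 dturn(tool) -0.4 d [-3.1  3.2 -0.2]
[g,0.34,0.29,0.02,-0.4],
```

View pics/t1c.png

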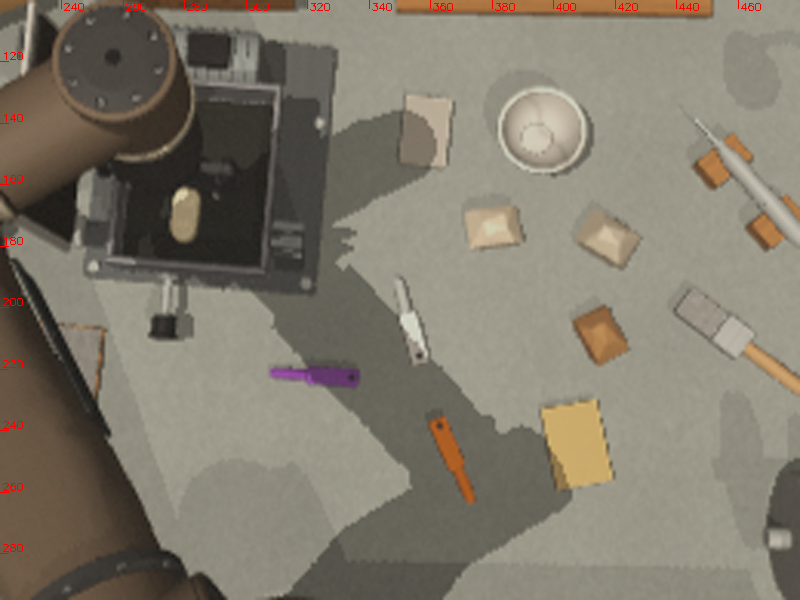

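View pics/s1c.png

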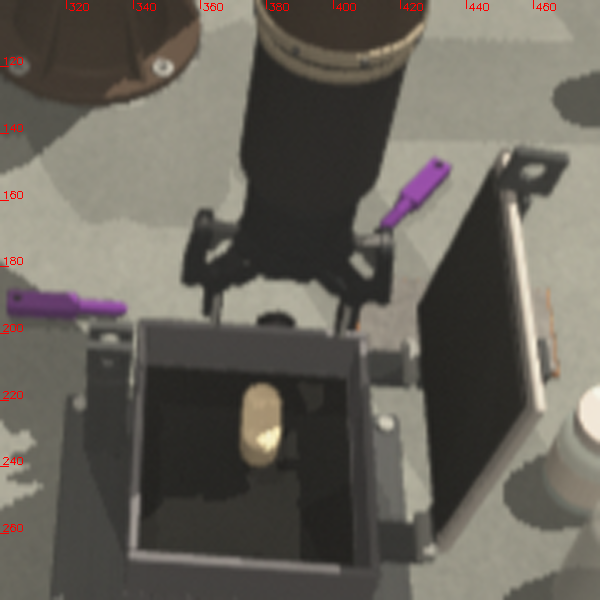

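No further stones: three blanks, slabs at (355,137) and (405,245), silver pin at (353,208). Next I descend on the finished piece.

Emit:
arm_command(increments=[[1,0.3,0.3,2.7,-0.4],[1,0,0,5.0,0],[1,0,0,4.0,0],[1,0,0,1.9,0],[-1,0,0,0,0],[-1,0,0,0,0],[-1,0,0,0,0],[-1,0,0,0,0],[-1,0,0,0,0],[-1,0,0,0,0]], grip_force=50)

```text
time: 3.7
position: [567.8, 132.2, 80.9]
eef_rot: [0.052, 0.999, 0.0, 0.001]
force: [-1.5, -0.8, 7.4]
finger_gap: 28.8
```

```bash
python3 - <<'E'
from loc import *
st()
t=cv2.imread("pics/t1.png");s=cv2.imread("pics/scene0.png")
crop(s,"padc",395,150,480,240)
print([ (round(p[0]),round(p[1])) for p in [onz("top",u,v,8) for u,v in [(207,204),(253,207),(250,233),(204,230)]]])
E
```

```text
t3.70 pos [567.8 132.2  80.9] x [-0.995  0.103 -0.002] y [0.103 0.995 0.001] z [ 0.002  0.001 -1.   ] F [-1.5 -0.8  7.4] gap 28.8
[(443, 415), (435, 239), (336, 247), (344, 421)]
```

View pics/padc.png

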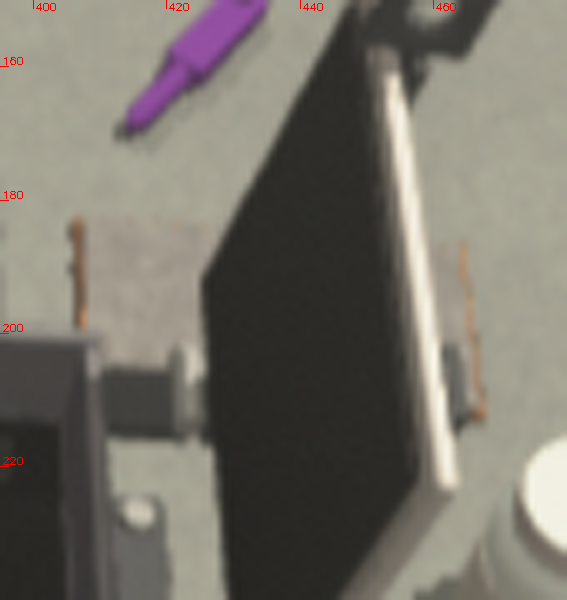

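Emit:
arm_command(increments=[[-1,0,0,-4,0],[-1,0,0,-5,0],[-1,0,0,-5.5,0],[-1,6,0,0,0],[-1,6,0,0,0],[-1,5.5,3,0,0],[-1,0,5,0,0],[-1,0,5,0,0],[-1,0,4,0,0],[-1,0,0,0,0]])

```text
time: 4.95
position: [410.4, 321.3, 223.9]
eef_rot: [0.051, 0.999, -0.0, -0.0]
force: [-0.1, -1.2, -2.7]
finger_gap: 28.8
```

```bash
python3 - <<'E'
from h import *
plan(385,300,17)
s=cap("scene","s2"); crop(s,"s2c",340,80,500,240)
E
```

```text
t4.95 pos [410.4 321.3 223.9] x [-0.995  0.102  0.   ] y [ 0.102  0.995 -0.   ] z [-0. -0. -1.] F [-0.1 -1.2 -2.7] gap 28.8
jaw 84.2 q6 -2.71 dturn(tool) 0.0 d [ -25.4  -21.3 -206.9]
[g,0.58,-0.59,5.17,0.0],
[g,0.58,-0.59,5.17,0.0],
[g,0.58,-0.59,5.17,0.0],
[g,0.58,-0.59,5.17,0.0],
```

View pics/s2c.png

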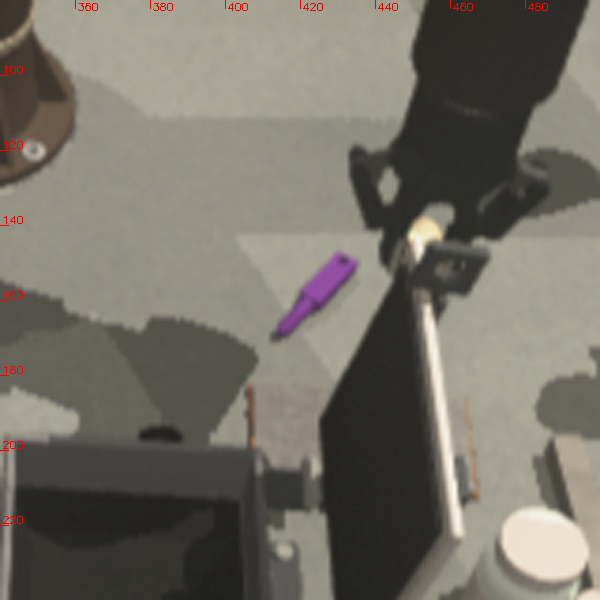

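Emit:
arm_command(increments=[[-1,0.6,-0.6,5,0],[-1,0.6,-0.6,5.2,0],[-1,0.6,-0.6,5,0],[-1,0.6,-0.6,3.5,0],[-1,0,0,1.0,0],[-1,0,0,0.8,0],[-1,0,0,0,0]])

```text
time: 5.88
position: [384.8, 298.3, 20.0]
eef_rot: [0.052, 0.999, 0.001, 0.0]
force: [-0.1, -1.2, -1.3]
finger_gap: 28.7
```

```bash
python3 - <<'E'
from h import *
st()
E
```

```text
t5.88 pos [384.8 298.3  20. ] x [-0.995  0.104 -0.001] y [0.104 0.995 0.001] z [ 0.001  0.001 -1.   ] F [-0.1 -1.2 -1.3] gap 28.7
```

Lower the last few mm, open, and rise.

Emit:
arm_command(increments=[[-1,0,0,0.3,0],[-1,0,0,0.2,0],[-1,0,0,0,0],[0.1,0,0,0,0],[0.1,0,0,0,0],[0.1,0,0,0,0],[0.1,0,0,-2,0],[0.1,0,0,-5,0],[1,0,0,-6,0],[1,0,0,-6,0]])

```text
time: 7.12
position: [384.0, 297.2, 206.2]
eef_rot: [0.052, 0.999, -0.0, -0.0]
force: [0.6, 1.3, -0.2]
finger_gap: 80.6
```

```bash
python3 - <<'E'
from loc import *
st()
t=cap("top","t2");s=cap("scene","s3"); crop(t,"t2c",190,130,460,280); crop(s,"s3c",160,120,480,330)
for box,z in (((366,160,396,186),20),((402,164,434,192),20),((402,196,430,222),20)):
    print(rect(t,"top",box,z,(8,42,60),(25,255,255)))
E
```

```text
t7.12 pos [384.  297.2 206.2] x [-0.995  0.104  0.   ] y [ 0.104  0.995 -0.   ] z [-0. -0. -1.] F [ 0.6  1.3 -0.2] gap 80.6
((570.5, -241.0), (66.9, 52.9), -82.6, array([  5,   6,  19,  15, 225], dtype=int32))
((557.7, -381.4), (69.0, 54.1), 59.0, array([  5,   4,  21,  19, 250], dtype=int32))
((438.1, -371.0), (66.9, 51.9), 29.3, array([  4,   3,  18,  21, 240], dtype=int32))
```

View pics/t2c.png

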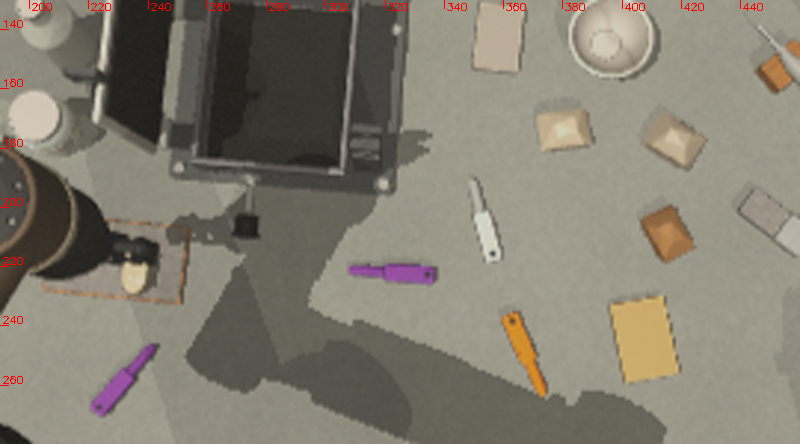

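View pics/s3c.png

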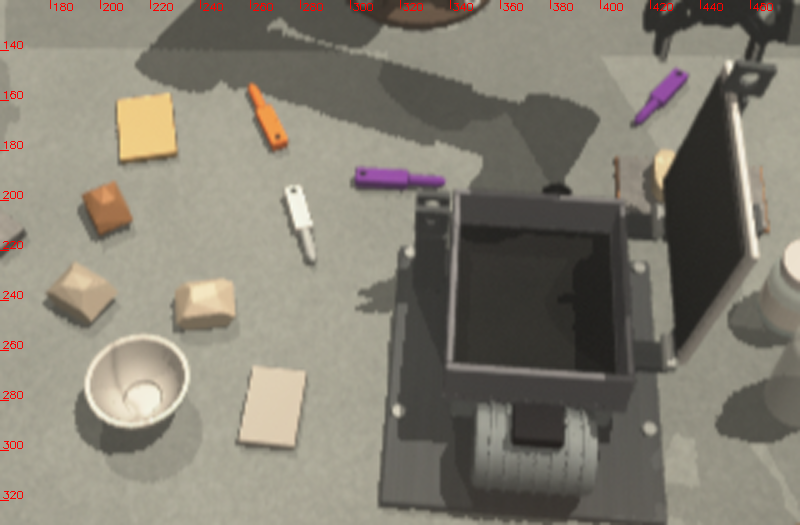

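```bash
cat >> loc.py <<'E'
def blob(im,box,lo=(8,42,60),hi=(25,255,255)):
    u0,v0,u1,v1=box
    m=cv2.inRange(cv2.cvtColor(im,cv2.COLOR_BGR2HSV)[v0:v1,u0:u1],np.array(lo),np.array(hi))
    nl,lab,sta,cen=cv2.connectedComponentsWithStats(m);k=1+np.argmax(sta[1:,4]);return cen[k]+[u0,v0],sta[k]
E
python3 - <<'E'
from loc import *
t=cv2.imread("pics/t2.png");s=cv2.imread("pics/s3.png")
for bt,bs in (((366,160,396,186),(226,227,256,258)),((402,164,434,192),(172,220,208,252)),((402,196,430,222),(188,188,216,218))):
    a,sa=blob(t,bt);b,sb=blob(s,bs)
    print(a.round(1),sa,b.round(1),sb,tri(a,b),onz("top",*a,20).round(),onz("scene",*b,18).round())
    print(rect(s,"scene",bs,15,(8,42,60),(25,255,255)))
E
```

```text
[380.  173.4] [  5   6  19  15 225] [241.6 241.2] [  4   4  25  21 459] (array([ 571.50384917, -242.79930347,   14.43237685]), np.float64(1.6468636889948118)) [ 570. -241.   20.] [ 574. -243.   18.]
((571.2, -242.6), (66.6, 66.2), -83.3, array([  4,   4,  25,  21, 459], dtype=int32))
[417.  177.3] [  5   4  21  19 250] [192.3 236.8] [  6   4  29  26 430] (array([ 558.99484496, -383.75307233,   13.58084154]), np.float64(1.269626893688632)) [ 558. -382.   20.] [ 562. -383.   18.]
((559.9, -383.8), (71.3, 58.7), 57.8, array([  6,   4,  29,  26, 430], dtype=int32))
[414.5 208.6] [  4   3  18  21 240] [202.4 202.8] [  4   4  22  23 314] (array([ 438.60864772, -373.24350488,   13.20257431]), np.float64(1.9155570535781468)) [ 438. -371.   20.] [ 442. -373.   18.]
((439.6, -373.7), (73.9, 47.3), 28.6, array([  4,   4,  22,  23, 314], dtype=int32))
```

```bash
sed -i 's/def plan(tx,ty,tz,ja=None,n=None,step=55):/def plan(tx,ty,tz,ja=None,n=None,step=55,dt=None):/; s/    dt=0 if ja is None else (ja-a+90)%180-90/    dt=dt if dt is not None else 0 if ja is None else (ja-a+90)%180-90/' h.py
python3 -c "
from h import *
plan(571,-242,120,dt=102.9,n=11)"
```

```text
t7.22 pos [386.6 300.4 211.3] x [-0.995  0.103 -0.006] y [0.103 0.995 0.01 ] z [ 0.007  0.009 -1.   ] F [ 0.7  0.8 -0.5] gap 85.0
jaw 84.1 q6 -2.74 dturn(tool) -102.9 d [ 184.4 -542.4  -91.3]
[g,-2.17,-4.73,0.83,-9.4],
[g,-1.38,-5.02,0.83,-9.4],
[g,-0.54,-5.18,0.83,-9.4],
[g,0.31,-5.20,0.83,-9.4],
[g,1.15,-5.08,0.83,-9.4],
[g,1.96,-4.83,0.83,-9.4],
[g,2.72,-4.44,0.83,-9.4],
[g,3.40,-3.94,0.83,-9.4],
[g,4.00,-3.34,0.83,-9.4],
[g,4.49,-2.64,0.83,-9.4],
[g,4.86,-1.88,0.83,-9.4],
```

Emit:
arm_command(increments=[[1,-2.2,-4.7,0,-9.4],[1,-1.4,-5.0,0,-9.4],[1,-0.5,-5.2,0,-9.4],[1,0.3,-5.2,0,-9.4],[1,1.2,-5.1,0,-9.4],[1,2.0,-4.8,0,-9.4],[1,2.7,-4.4,1,-9.4],[1,3.4,-3.9,2,-9.4],[1,4.0,-3.3,3,-9.4],[1,4.5,-2.6,3,-9.4]])

```text
time: 8.48
position: [547.5, -193.1, 113.6]
eef_rot: [-0.692, 0.722, -0.0, 0.0]
force: [1.7, 1.0, 0.7]
finger_gap: 85.5
```

Emit:
arm_command(increments=[[1,4.9,-1.9,1,-9.4],[1,0,0,0,0],[1,0,0,0,0]])

```text
time: 8.85
position: [563.3, -241.4, 103.9]
eef_rot: [0.746, -0.665, -0.0, 0.0]
force: [-0.0, -0.4, 0.5]
finger_gap: 85.4
```

```bash
python3 - <<'E'
from h import *
t=cap("top","t3");s=cap("scene","s4"); crop(s,"s4c",160,120,360,280)
plan(571,-242,6,187.0)
E
```

```text
t8.95 pos [ 563.7 -240.5  104.8] x [ 0.116 -0.993 -0.   ] y [-0.993 -0.116 -0.   ] z [ 0.  0. -1.] F [ 0.7  0.9 -0.7] gap 85.4
jaw -173.3 q6 0.20 dturn(tool) -0.3 d [  7.3  -1.5 -98.8]
[g,0.12,-0.35,4.94,-0.2],
[g,0.12,-0.35,4.94,-0.2],
```

View pics/s4c.png

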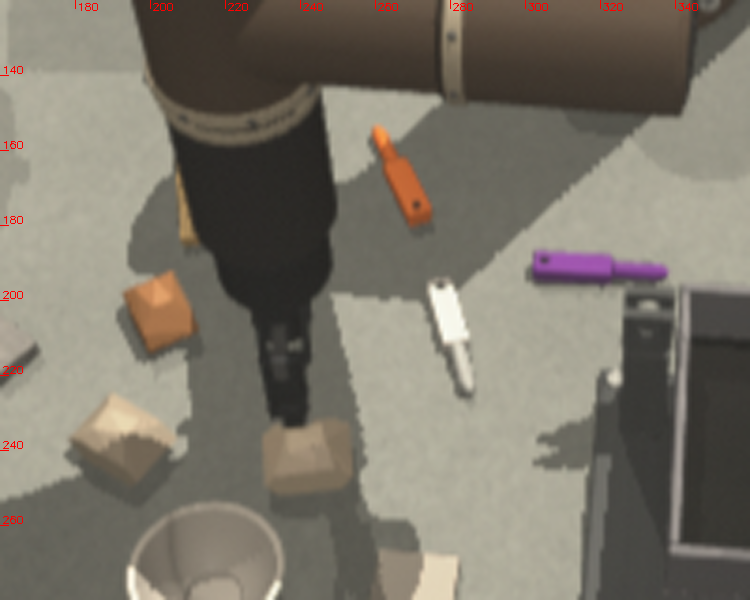

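Emit:
arm_command(increments=[[1,0.2,-0.7,4.5,-0.3],[1,0,0,4.0,0],[1,0,0,1.4,0],[1,0,0,0,0],[-1,0,0,0,0],[-1,0,0,0,0],[-1,0,0,0,0],[-1,0,0,0,0],[-1,0,0,0,0]], grip_force=70)

```text
time: 10.07
position: [572.0, -242.6, 7.2]
eef_rot: [0.749, -0.663, 0.001, -0.001]
force: [-0.8, 0.8, 7.1]
finger_gap: 44.6
```

Emit:
arm_command(increments=[[-1,0,0,-3,0],[-1,0,0,-5,0],[-1,0,0,-6,0],[-1,0,0,-5,0],[-1,0,0,0,0]])

```text
time: 10.7
position: [573.2, -243.1, 201.1]
eef_rot: [0.749, -0.663, 0.004, -0.002]
force: [-0.1, -0.6, -2.8]
finger_gap: 44.6
```

```bash
python3 -c "
from h import *
plan(672,142,200,dt=79.8)"
```

```text
t10.70 pos [ 573.2 -243.1  201.1] x [ 0.122 -0.993  0.003] y [-0.993 -0.122 -0.009] z [ 0.009 -0.002 -1.   ] F [-0.1 -0.6 -2.8] gap 44.6
jaw -173.0 q6 0.21 dturn(tool) -79.8 d [ 98.8 385.1  -1.1]
[g,-4.11,-1.61,0.01,-8.9],
[g,-3.82,-2.23,0.01,-8.9],
[g,-3.43,-2.79,0.01,-8.9],
[g,-2.96,-3.28,0.01,-8.9],
[g,-2.42,-3.70,0.01,-8.9],
[g,-1.82,-4.03,0.01,-8.9],
[g,-1.17,-4.26,0.01,-8.9],
[g,-0.50,-4.39,0.01,-8.9],
[g,0.18,-4.41,0.01,-8.9],
```

Emit:
arm_command(increments=[[-1,-4.1,-1.6,0,-8.9],[-1,-3.8,-2.2,0,-8.9],[-1,-3.4,-2.8,0,-8.9],[-1,-3.0,-3.3,0,-8.9],[-1,-2.4,-3.7,0,-8.9],[-1,-1.8,-4.0,0,-8.9],[-1,-1.2,-4.3,0,-8.9],[-1,-0.5,-4.4,0,-8.9],[-1,0.2,-4.4,0,-8.9],[-1,0,0,0,0]])

```text
time: 11.95
position: [668.8, 145.6, 193.7]
eef_rot: [1.0, -0.023, -0.001, 0.0]
force: [-0.3, -0.0, -2.6]
finger_gap: 43.9
```

```bash
python3 -c "
from h import *
s=cap('scene','s5'); crop(s,'s5c',300,100,480,280)
plan(672,142,83,266.5-180)"
```

```text
t12.00 pos [668.4 144.1 193.8] x [ 0.999 -0.049 -0.002] y [-0.049 -0.999  0.001] z [-0.002 -0.001 -1.   ] F [-0.2 -0.5 -2.6] gap 44.4
jaw -92.8 q6 1.03 dturn(tool) 0.7 d [   3.6   -2.1 -110.8]
[g,0.12,0.06,3.69,0.2],
[g,0.12,0.06,3.69,0.2],
[g,0.12,0.06,3.69,0.2],
```

View pics/s5c.png

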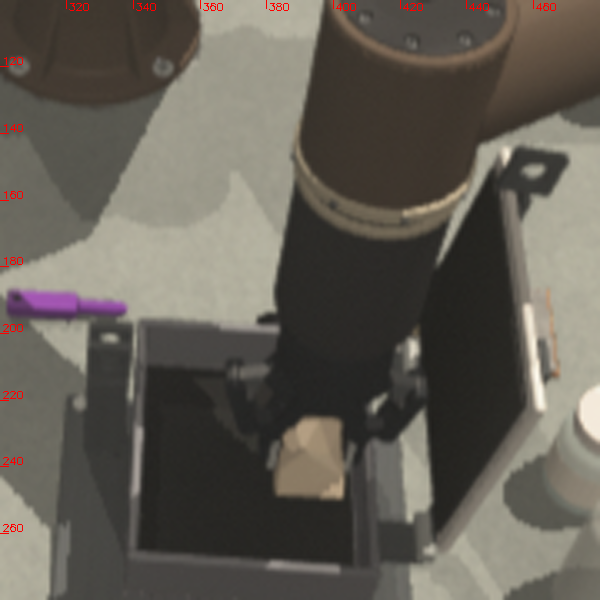

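Emit:
arm_command(increments=[[-1,0.0,3.0,0,0.7],[-1,0,2.8,2,0],[-1,0,0,4,0],[-1,0,0,3,0],[-1,0,0,0,0]])

```text
time: 12.62
position: [663.4, 83.1, 102.6]
eef_rot: [0.999, -0.033, -0.003, 0.001]
force: [-0.8, 0.8, -1.8]
finger_gap: 44.4
```

```bash
python3 -c "
from h import *
s=cap('scene','s6'); crop(s,'s6c',300,100,480,280)
plan(668,86,83,266.5-180)"
```

```text
t12.68 pos [665.   83.7 104.8] x [ 0.998 -0.064 -0.002] y [-0.064 -0.998  0.001] z [-0.002 -0.001 -1.   ] F [ 1.  -0.4 -1.7] gap 44.6
jaw -93.7 q6 1.09 dturn(tool) -0.2 d [  3.    2.3 -21.8]
[g,0.29,-0.25,2.18,-0.2],
```

View pics/s6c.png

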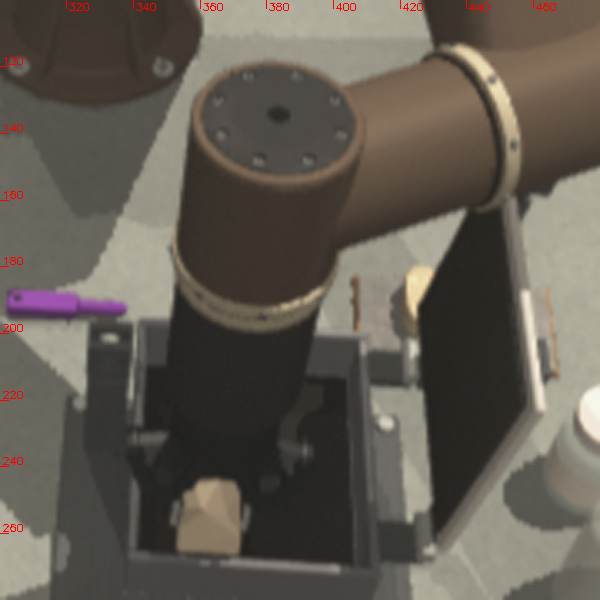

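```bash
python3 -c "
from h import *
t=cap('top','t4'); crop(t,'t4c',200,80,360,280)
print(get_obs()['q'].round(3))"
```

```text
[ 4.160e-01  4.480e-01 -1.520e-01  1.000e-03 -9.710e-01  1.091e+00]
```

View pics/t4c.png

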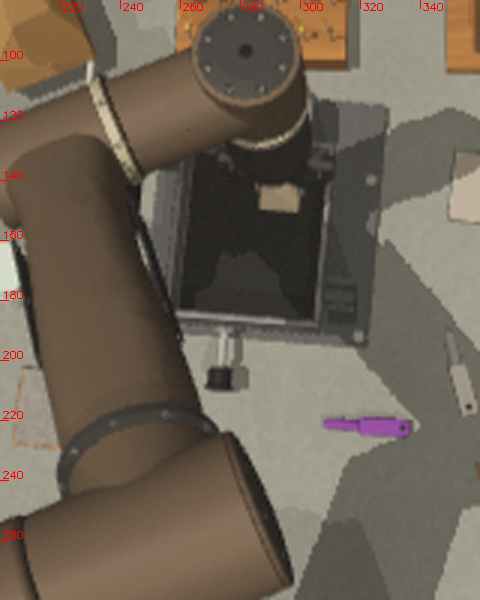

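```bash
python3 -c "
from h import *
s=160/480
def T(x,y): return ((x+.5)*160/480-.5+200,(y+.5)*160/480-.5+80)
def S(x,y): return ((x+.5)*180/600-.5+300,(y+.5)*180/600-.5+100)
print(tri(T(245,51),S(279,114)))
# lid eye bottom/top est
ex=np.array([np.cos(-.061),np.sin(-.061)]);ey=np.array([-ex[1],ex[0]])
for th in(1.65,1.75):
  r=258; p=np.array([608,118])-70*ex+(125-r*np.cos(th))*ey; print(p,134+r*np.sin(th))
print(get_obs()['tau'].round(1))
"
```

```text
(array([666.71962517,  84.02039006, 540.76960644]), np.float64(2.121309764220338))
[546.99489919 267.41008433] 391.1911773411111
[548.55396376 292.93681116] 387.86837429347577
[ -0.2 -60.6  25.1   6.   -0.   -0. ]
```

Emit:
arm_command(increments=[[-1,0.3,-0.2,1.2,0],[-1,0,0,0.8,0],[-1,0,0,0,0],[-1,0,0,0,0]])

```text
time: 13.22
position: [669.0, 86.7, 85.6]
eef_rot: [1.0, -0.031, 0.0, 0.0]
force: [0.8, 0.2, -1.2]
finger_gap: 44.4
```

Emit:
arm_command(increments=[[-1,0,0,0.3,0],[-1,0,0,0.2,0],[-1,0,0,0,0],[0.4,0,0,0,0],[0.4,0,0,0,0],[0.4,0,0,0,0],[0.4,0,0,-3,0],[0.4,0,0,-5,0],[0.4,0,0,-5,0]])

```text
time: 14.35
position: [668.7, 86.6, 211.5]
eef_rot: [1.0, -0.032, -0.0, 0.0]
force: [-0.5, 0.0, 0.0]
finger_gap: 59.7
```

```bash
python3 -c "
from h import *
s=cap('scene','s7'); crop(s,'s7c',160,100,480,320)
plan(559,-383,200,149)"
```

```text
t14.40 pos [672.   86.8 220.1] x [ 0.998 -0.062  0.01 ] y [-0.062 -0.998 -0.002] z [ 0.01   0.001 -1.   ] F [ 2.3 -0.6  7.1] gap 60.1
jaw -93.6 q6 1.09 dturn(tool) -62.6 d [-113.  -469.8  -20.1]
[g,-0.93,5.29,0.22,-7.0],
[g,-1.56,5.14,0.22,-7.0],
[g,-2.17,4.91,0.22,-7.0],
[g,-2.75,4.61,0.22,-7.0],
[g,-3.29,4.24,0.22,-7.0],
[g,-3.78,3.81,0.22,-7.0],
[g,-4.21,3.33,0.22,-7.0],
[g,-4.58,2.80,0.22,-7.0],
[g,-4.89,2.22,0.22,-7.0],
```

View pics/s7c.png

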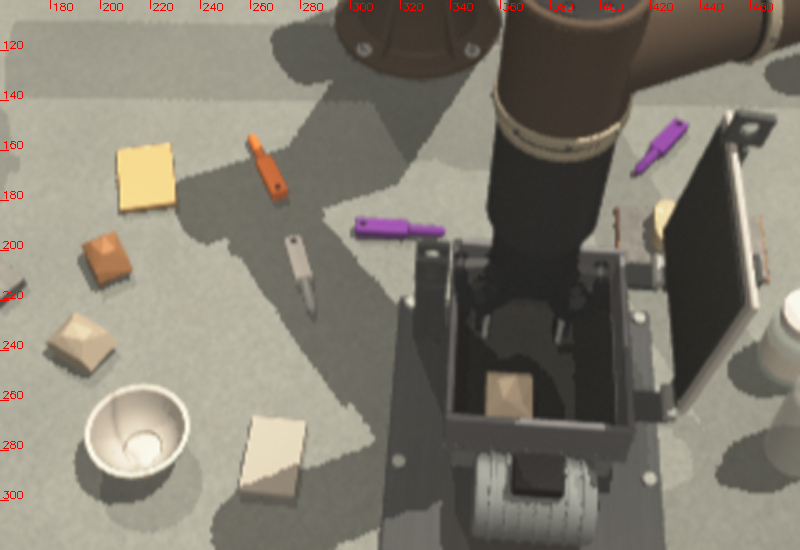

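```bash
python3 -c "
from h import *
plan(559,-383,200,dt=-117.4,n=13)"
```

```text
t14.40 pos [672.   86.8 220.1] x [ 0.998 -0.062  0.01 ] y [-0.062 -0.998 -0.002] z [ 0.01   0.001 -1.   ] F [ 2.3 -0.6  7.1] gap 60.1
jaw -93.6 q6 1.09 dturn(tool) 117.4 d [-113.  -469.8  -20.1]
[g,-0.64,3.66,0.15,9.0],
[g,-0.06,3.72,0.15,9.0],
[g,0.52,3.68,0.15,9.0],
[g,1.09,3.55,0.15,9.0],
[g,1.64,3.34,0.15,9.0],
[g,2.14,3.04,0.15,9.0],
[g,2.59,2.66,0.15,9.0],
[g,2.98,2.22,0.15,9.0],
[g,3.29,1.73,0.15,9.0],
[g,3.52,1.19,0.15,9.0],
[g,3.66,0.62,0.15,9.0],
[g,3.72,0.04,0.15,9.0],
[g,3.68,-0.54,0.15,9.0],
```

Emit:
arm_command(increments=[[1,-0.6,3.7,0,9],[1,-0.1,3.7,0,9],[1,0.5,3.7,0,9],[1,1.1,3.6,0,9],[1,1.6,3.3,0,9],[1,2.1,3.0,0,9],[1,2.6,2.7,1,9],[1,3.0,2.2,2,9],[1,3.3,1.7,2,9],[1,3.5,1.2,2,9]])

```text
time: 15.65
position: [582.0, -275.8, 139.7]
eef_rot: [-0.683, 0.731, -0.0, 0.0]
force: [0.5, -0.4, -0.1]
finger_gap: 85.3
```

Emit:
arm_command(increments=[[1,3.7,0.6,2,9],[1,3.7,0,1,9],[1,3.7,-0.5,0,9],[1,0,0,0,0],[1,0,0,0,0]])

```text
time: 16.27
position: [556.7, -383.5, 110.2]
eef_rot: [-0.496, 0.869, 0.0, -0.0]
force: [0.8, 0.5, -0.3]
finger_gap: 85.3
```

```bash
python3 - <<'E'
from loc import *
t=cap("top","t5");s=cap("scene","s8"); crop(s,"s8c",160,120,320,280)
plan(559,-383,5,149)
E
```

```text
t16.38 pos [ 557.2 -382.8  110.5] x [-0.508 -0.862 -0.   ] y [-0.862  0.508 -0.   ] z [ 0.  0. -1.] F [-0.3  0.6 -0.9] gap 85.4
jaw 149.5 q6 -0.22 dturn(tool) 0.5 d [   1.8   -0.2 -105.5]
[g,-0.04,-0.08,5.27,0.2],
[g,-0.04,-0.08,5.27,0.2],
```

View pics/s8c.png

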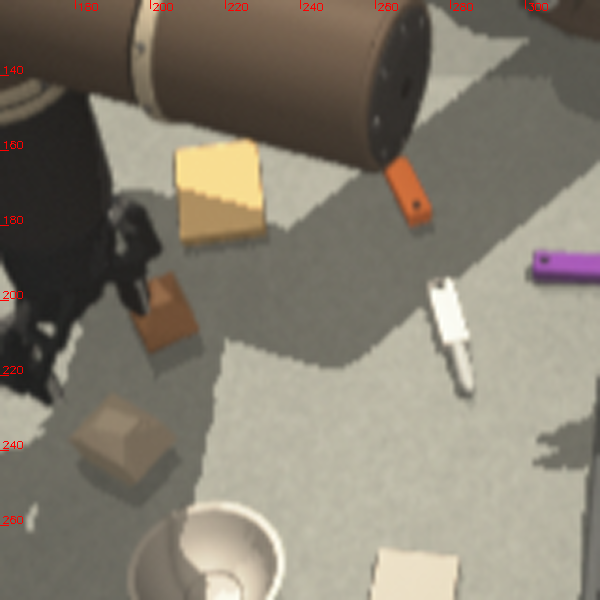

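Emit:
arm_command(increments=[[1,-0.1,-0.1,5,0.5],[1,0,0,4.0,0],[1,0,0,1.5,0],[1,0,0,0,0],[-1,0,0,0,0],[-1,0,0,0,0],[-1,0,0,0,0],[-1,0,0,0,0],[-1,0,0,0,0]])

```text
time: 17.5
position: [559.3, -383.6, 7.4]
eef_rot: [-0.492, 0.871, -0.001, 0.001]
force: [-1.1, 1.2, 6.9]
finger_gap: 44.3
```

Emit:
arm_command(increments=[[-1,0,0,-3,0],[-1,0,0,-5,0],[-1,0,0,-6,0],[-1,0,0,-5,0],[-1,0,0,0,0]])

```text
time: 18.12
position: [560.3, -384.4, 201.4]
eef_rot: [-0.492, 0.871, -0.004, 0.003]
force: [0.3, 0.4, -2.9]
finger_gap: 44.2
```

```bash
python3 -c "
from h import *
ex=np.array([np.cos(-.061),np.sin(-.061)]);ey=np.array([-ex[1],ex[0]])
for a in [(0,28),(-62,-28)]: print(np.array([608,118])+a[0]*ex+a[1]*ey)
plan(610,146,200,86.5)"
```

```text
[609.70694095 145.94792215]
[544.40837428  93.83173281]
t18.12 pos [ 560.3 -384.4  201.4] x [-0.516 -0.856 -0.001] y [-0.856  0.516 -0.009] z [ 0.009 -0.004 -1.   ] F [ 0.3  0.4 -2.9] gap 44.2
jaw 148.9 q6 -0.23 dturn(tool) 62.4 d [ 49.7 530.4  -1.4]
[g,-4.80,2.31,0.01,6.2],
[g,-4.52,2.82,0.01,6.2],
[g,-4.18,3.30,0.01,6.2],
[g,-3.80,3.73,0.01,6.2],
[g,-3.37,4.12,0.01,6.2],
[g,-2.91,4.46,0.01,6.2],
[g,-2.40,4.75,0.01,6.2],
[g,-1.87,4.99,0.01,6.2],
[g,-1.32,5.16,0.01,6.2],
[g,-0.75,5.27,0.01,6.2],
```

Emit:
arm_command(increments=[[-1,-4.8,2.3,0,6.2],[-1,-4.5,2.8,0,6.2],[-1,-4.2,3.3,0,6.2],[-1,-3.8,3.7,0,6.2],[-1,-3.4,4.1,0,6.2],[-1,-2.9,4.5,0,6.2],[-1,-2.4,4.8,0,6.2],[-1,-1.9,5.0,0,6.2],[-1,-1.3,5.2,0,6.2],[-1,-0.8,5.3,0,6.2]])

```text
time: 19.38
position: [606.4, 149.9, 194.6]
eef_rot: [0.029, 1.0, -0.0, -0.001]
force: [0.9, 0.0, -2.6]
finger_gap: 44.7
```

Emit:
arm_command(increments=[[-1,0,0,2,0],[-1,0,0,3,0],[-1,0,0,0,0],[-1,0,0,0,0]])

```text
time: 19.88
position: [607.6, 148.2, 146.1]
eef_rot: [0.027, 1.0, -0.0, 0.0]
force: [-0.1, 1.0, -2.4]
finger_gap: 44.5
```

```bash
python3 -c "
from h import *
s=cap('scene','s9'); crop(s,'s9c',300,100,480,280)
plan(610,146,83,86.5)"
```

```text
t19.93 pos [607.9 148.4 146.6] x [-0.999  0.054 -0.001] y [0.054 0.999 0.   ] z [ 0.001  0.    -1.   ] F [ 0.9  0.5 -1.8] gap 44.7
jaw 86.9 q6 -2.18 dturn(tool) 0.4 d [  2.1  -2.4 -63.6]
[g,-0.11,-0.11,3.18,0.2],
[g,-0.11,-0.11,3.18,0.2],
```

View pics/s9c.png

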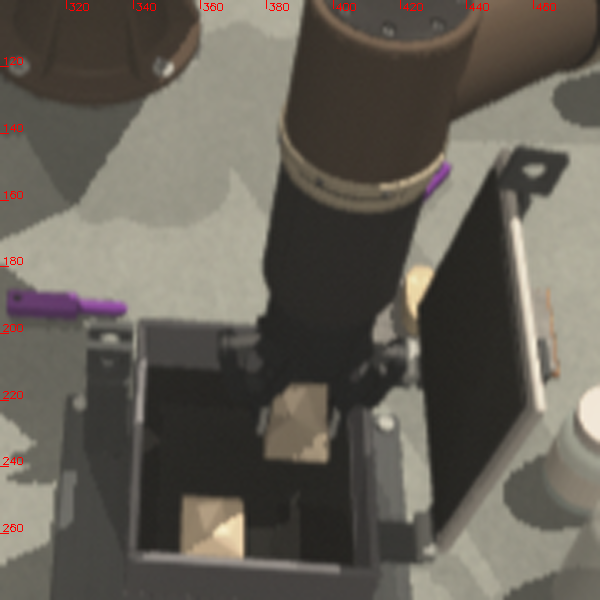

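Emit:
arm_command(increments=[[-1,-0.2,-0.2,3,0.4],[-1,0,0,2.2,0],[-1,0,0,0.8,0],[-1,0,0,0.4,0],[-1,0,0,0,0],[0.4,0,0,0,0],[0.4,0,0,0,0],[0.4,0,0,0,0]])

```text
time: 20.92
position: [609.4, 146.4, 82.0]
eef_rot: [0.031, 1.0, 0.0, 0.0]
force: [1.0, -0.5, -0.2]
finger_gap: 60.1
```

```bash
python3 -c "
from h import *
st()"
```

```text
t20.93 pos [609.4 146.4  82. ] x [-0.998  0.061 -0.001] y [0.061 0.998 0.   ] z [ 0.001  0.    -1.   ] F [ 1.  -0.5 -0.2] gap 60.1
```

Up, then over to stone C near (439,-372), jaw 119°.

Emit:
arm_command(increments=[[0.4,0,0,-3,0],[0.4,0,0,-5,0],[0.4,0,0,-5,0],[0.4,0,0,0,0]])

```text
time: 21.42
position: [611.5, 147.2, 216.7]
eef_rot: [0.03, 1.0, 0.002, 0.004]
force: [-0.5, 0.5, -0.4]
finger_gap: 59.9
```

```bash
python3 - <<'E'
from loc import *
t=cap("top","t6");s=cap("scene","s10"); crop(s,"s10c",160,120,480,300)
a,sa=blob(t,(395,190,440,228));b,sb=blob(s,(183,183,222,222));print(a,sa,b,sb,tri(a,b))
plan(439,-372,200,119)
E
```

```text
[414.54166667 208.60833333] [ 11   9  18  21 240] [202.38853503 202.84076433] [  9   9  22  23 314] (array([ 438.60864772, -373.24350488,   13.20257431]), np.float64(1.9155570535780813))
t21.52 pos [609.1 146.4 212.1] x [-0.998  0.061 -0.001] y [0.061 0.998 0.001] z [ 0.001  0.001 -1.   ] F [-0.4  0.4 -0.8] gap 59.6
jaw 86.5 q6 -2.18 dturn(tool) -32.5 d [-170.1 -518.4  -12.1]
[g,1.38,-5.28,0.12,-3.3],
[g,1.68,-5.19,0.12,-3.3],
[g,1.97,-5.09,0.12,-3.3],
[g,2.25,-4.97,0.12,-3.3],
[g,2.53,-4.83,0.12,-3.3],
[g,2.80,-4.68,0.12,-3.3],
[g,3.06,-4.51,0.12,-3.3],
[g,3.32,-4.33,0.12,-3.3],
[g,3.56,-4.14,0.12,-3.3],
[g,3.78,-3.93,0.12,-3.3],
```

View pics/s10c.png

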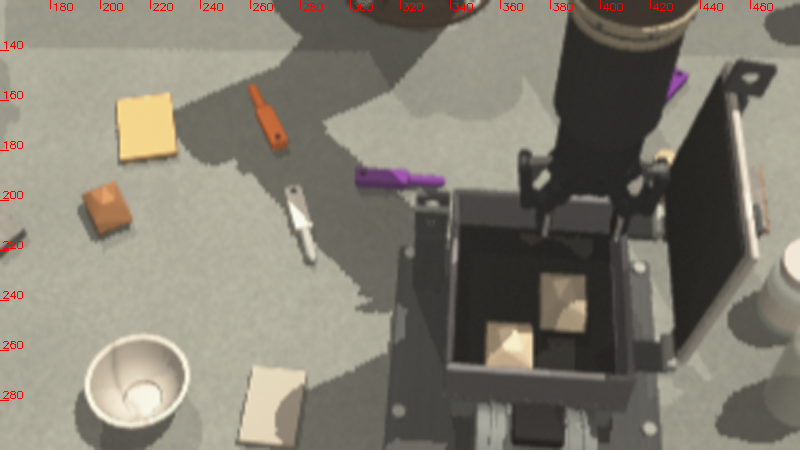

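Emit:
arm_command(increments=[[1,1.4,-5.3,0,-3.3],[1,1.7,-5.2,0,-3.3],[1,2.0,-5.1,0,-3.3],[1,2.2,-5.0,0,-3.3],[1,2.5,-4.8,0,-3.3],[1,2.8,-4.7,1,-3.3],[1,3.1,-4.5,2,-3.3],[1,3.3,-4.3,2,-3.3],[1,3.6,-4.1,2,-3.3],[1,3.8,-3.9,2,-2.8]])

```text
time: 22.78
position: [438.5, -373.7, 119.5]
eef_rot: [-0.251, 0.968, 0.001, -0.001]
force: [0.9, 0.1, 0.8]
finger_gap: 85.3
```

Emit:
arm_command(increments=[[1,0,0,1,0],[1,0,0,0,0],[1,0,0,0,0]])

```text
time: 23.15
position: [440.5, -371.7, 111.6]
eef_rot: [-0.251, 0.968, -0.0, -0.0]
force: [0.3, 0.4, -0.9]
finger_gap: 84.8
```

```bash
python3 - <<'E'
from loc import *
s=cap("scene","s11"); crop(s,"s11c",160,120,320,280)
plan(439,-373,5,119)
E
```

```text
t23.20 pos [ 440.7 -371.7  111.9] x [-0.874 -0.486 -0.   ] y [-0.486  0.874 -0.001] z [ 0.001 -0.    -1.   ] F [-1.2  1.  -0.5] gap 85.1
jaw 119.1 q6 -0.70 dturn(tool) 0.1 d [  -1.7   -1.3 -106.9]
[g,0.11,-0.01,5.35,0.0],
[g,0.11,-0.01,5.35,0.0],
```

View pics/s11c.png

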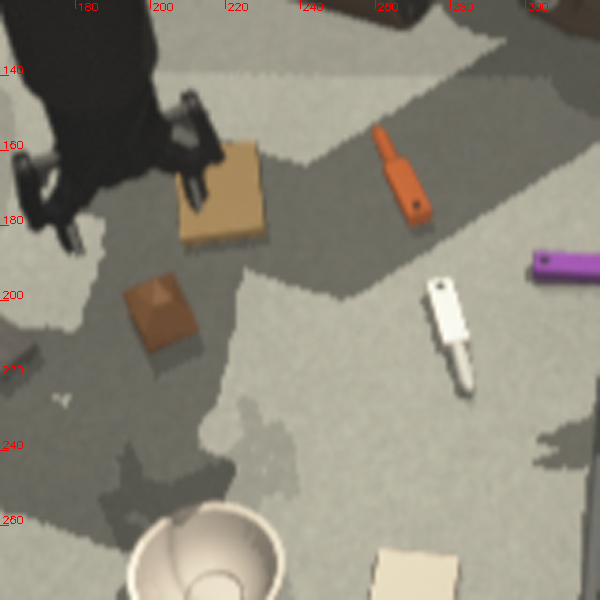

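```bash
python3 - <<'E'
from h import *
for p in[(392,233),(410,231),(415,256)]: print(onz("top",*p,12).round())
for p in[(207,182),(229,180),(206,158)]: print(onz("scene",*p,12).round())
for p in[(437,202),(445,194),(166,222),(160,225)]: print(onz("top" if p[0]>300 else "scene",*p,15).round())
E
```

```text
[ 345. -287.   12.]
[ 354. -354.   12.]
[ 261. -372.   12.]
[ 357. -373.   12.]
[ 348. -306.   12.]
[ 258. -390.   12.]
[ 465. -457.   15.]
[ 496. -488.   15.]
[ 511. -468.   15.]
[ 522. -483.   15.]
```

Emit:
arm_command(increments=[[0.7,0.2,0,5,0],[0.7,0,0,4.0,0],[0.7,0,0,1.6,0],[0.7,0,0,0,0],[-1,0,0,0,0],[-1,0,0,0,0],[-1,0,0,0,0],[-1,0,0,0,0]])

```text
time: 24.2
position: [439.5, -373.9, 7.4]
eef_rot: [-0.25, 0.968, -0.001, 0.001]
force: [0.1, 1.6, 7.5]
finger_gap: 40.8
```

Emit:
arm_command(increments=[[-1,0,0,-3,0],[-1,0,0,-5,0],[-1,0,0,-6,0],[-1,0,0,-5,0],[-1,0,0,0,0]])

```text
time: 24.82
position: [440.4, -374.7, 201.3]
eef_rot: [-0.25, 0.968, -0.003, 0.004]
force: [0.2, 0.1, -2.3]
finger_gap: 40.9
```

```bash
python3 -c "
from h import *
plan(544,94,200,86.5)"
```

```text
t24.82 pos [ 440.4 -374.7  201.3] x [-0.875 -0.485 -0.006] y [-0.485  0.875 -0.008] z [ 0.009 -0.004 -1.   ] F [ 0.2  0.1 -2.3] gap 40.9
jaw 119.0 q6 -0.70 dturn(tool) 32.5 d [103.6 468.7  -1.3]
[g,-3.53,4.00,0.01,3.6],
[g,-3.27,4.21,0.01,3.6],
[g,-3.00,4.41,0.01,3.6],
[g,-2.72,4.59,0.01,3.6],
[g,-2.42,4.75,0.01,3.6],
[g,-2.12,4.89,0.01,3.6],
[g,-1.81,5.02,0.01,3.6],
[g,-1.49,5.12,0.01,3.6],
[g,-1.16,5.21,0.01,3.6],
```

Emit:
arm_command(increments=[[-1,-3.5,4.0,0,3.6],[-1,-3.3,4.2,0,3.6],[-1,-3.0,4.4,0,3.6],[-1,-2.7,4.6,0,3.6],[-1,-2.4,4.8,0,3.6],[-1,-2.1,4.9,0,3.6],[-1,-1.8,5.0,0,3.6],[-1,-1.5,5.1,0,3.6],[-1,-1.2,5.2,0,3.6],[-1,0,0,0,0]])

```text
time: 26.08
position: [541.6, 98.1, 194.8]
eef_rot: [0.028, 1.0, 0.0, -0.0]
force: [-0.1, -1.8, -1.7]
finger_gap: 40.7
```

Emit:
arm_command(increments=[[-1,0,0,2,0],[-1,0,0,3,0],[-1,0,0,0,0],[-1,0,0,0,0]])

```text
time: 26.58
position: [541.7, 94.8, 146.3]
eef_rot: [0.03, 1.0, 0.0, 0.0]
force: [-0.0, -0.2, -0.7]
finger_gap: 41.0
```

```bash
python3 -c "
from h import *
s=cap('scene','s12'); crop(s,'s12c',300,100,480,280)
plan(544,94,83,86.5)"
```

```text
t26.62 pos [542.   95.  146.7] x [-0.998  0.06  -0.001] y [0.06  0.998 0.001] z [ 0.002  0.    -1.   ] F [-0.1  0.5 -1.7] gap 40.1
jaw 86.6 q6 -2.16 dturn(tool) 0.1 d [  2.   -1.  -63.7]
[g,-0.10,-0.04,3.18,0.0],
[g,-0.10,-0.04,3.18,0.0],
```

View pics/s12c.png

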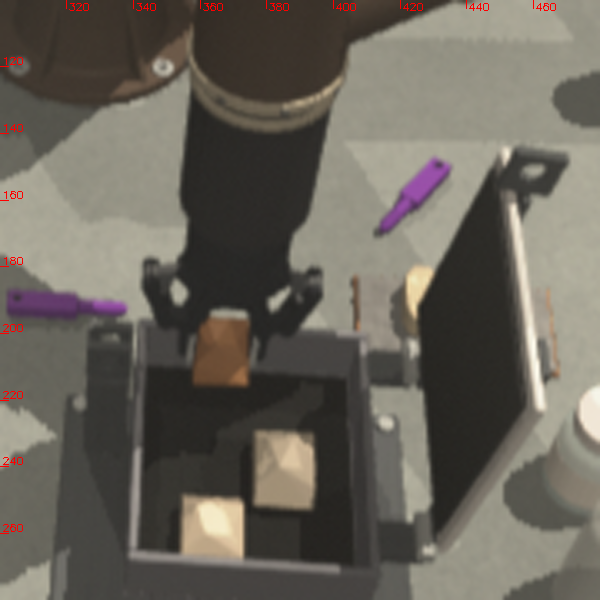

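Emit:
arm_command(increments=[[-1,-0.5,-0.1,2,0],[-1,0,0,3.2,0],[-1,0,0,0.8,0],[-1,0,0,0.4,0],[-1,0,0,0,0],[0.4,0,0,0,0],[0.4,0,0,0,0],[0.4,0,0,0,0]])

```text
time: 27.62
position: [546.5, 94.0, 81.9]
eef_rot: [0.03, 1.0, 0.0, 0.0]
force: [0.0, 1.0, -0.3]
finger_gap: 59.5
```

Emit:
arm_command(increments=[[0.4,0,0,-3,0],[0.4,0,0,-5,0],[0.4,0,0,-6,0],[0.4,0,0,0,0]])

```text
time: 28.12
position: [549.0, 94.8, 227.1]
eef_rot: [0.029, 1.0, 0.002, 0.004]
force: [0.8, -0.0, -0.8]
finger_gap: 59.8
```

```bash
python3 -c "
from h import *
st()
s=cap('scene','s13'); crop(s,'s13c',160,130,480,330);t=cap('top','t7'); crop(t,'t7c',190,90,440,260)"
```

```text
t28.12 pos [549.   94.8 227.1] x [-0.998  0.059 -0.009] y [0.059 0.998 0.004] z [ 0.009  0.004 -1.   ] F [ 0.8 -0.  -0.8] gap 59.8
```

View pics/s13c.png

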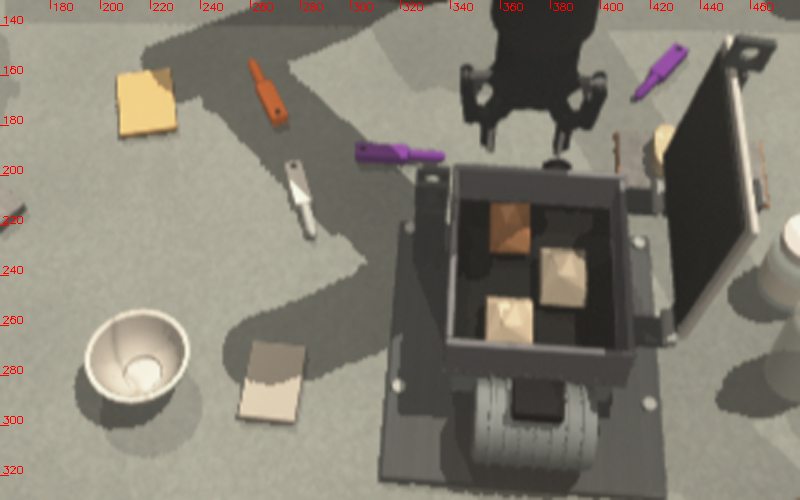

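View pics/t7c.png

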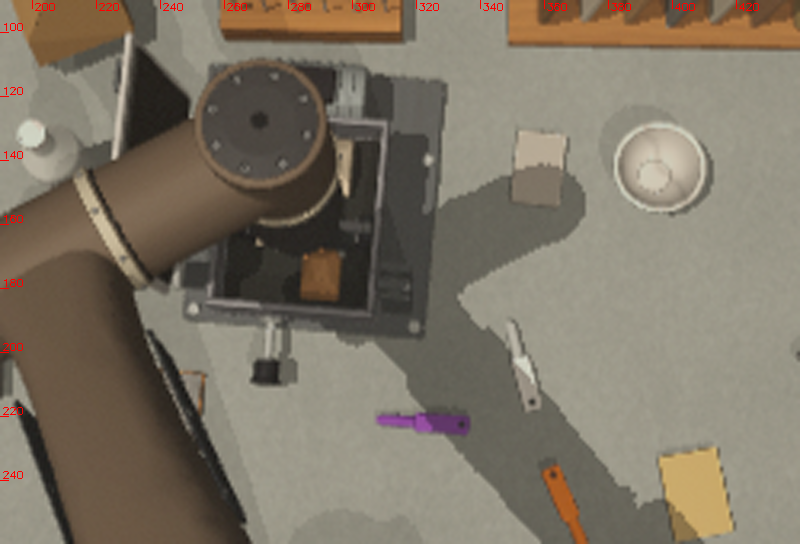

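```bash
python3 - <<'E'
from h import *
ex=np.array([np.cos(-.061),np.sin(-.061)]);ey=np.array([-ex[1],ex[0]])
for a,b in(((222.4,170),(451.5,145.8)),((230.4,100),(461.6,222))):
    p,e=tri(a,b); d=p[:2]-[608,118]; tx,ty=d@ex,d@ey; print(p.round(),e.round(1),tx,ty,np.degrees(np.arctan2(p[2]-134,125-ty)),np.hypot(p[2]-134,125-ty))
for z in(134,):
  for th in np.radians([102,90,70,50,30,10,0]):
    r=200; print(np.degrees(th),(np.array([608,118])+(125-r*np.cos(th))*ey).round(),134+r*np.sin(th))
E
```

```text
[508. 279. 346.] 0.0 -109.84051746202339 154.33917086788574 97.88325369225042 213.91245817720312
[728. 264. 350.] 0.8 110.83731448429643 152.67563984944536 97.30205273546936 217.7467210952286
102.0 [618. 284.] 329.62952014676114
90.0 [616. 243.] 334.0
70.0 [611. 174.] 321.93852415718163
50.0 [608. 114.] 287.2088886237956
29.999999999999996 [605.  70.] 234.0
10.0 [604.  46.] 168.72963553338607
0.0 [603.  43.] 134.0
```

```bash
python3 -c "
from h import *
plan(430,150,315,dt=89.9)"
```

```text
t28.23 pos [546.4  94.  222.3] x [-0.998  0.06  -0.002] y [0.06  0.998 0.001] z [ 0.002  0.001 -1.   ] F [-0.4 -0.6 -1. ] gap 59.9
jaw 86.6 q6 -2.15 dturn(tool) -89.9 d [-116.4   56.    92.7]
[g,1.20,0.49,-0.93,-9.0],
[g,1.10,0.67,-0.93,-9.0],
[g,0.99,0.83,-0.93,-9.0],
[g,0.84,0.98,-0.93,-9.0],
[g,0.68,1.10,-0.93,-9.0],
[g,0.50,1.19,-0.93,-9.0],
[g,0.31,1.25,-0.93,-9.0],
[g,0.11,1.29,-0.93,-9.0],
[g,-0.09,1.29,-0.93,-9.0],
[g,-0.29,1.26,-0.93,-9.0],
```

Emit:
arm_command(increments=[[-1,1.2,0.5,-1,-9],[-1,1.1,0.7,-1,-9],[-1,1.0,0.8,-1,-9],[-1,0.8,1.0,-1,-9],[-1,0.7,1.1,-1,-9],[-1,0.5,1.2,-1,-9],[-1,0.3,1.2,-1,-9],[-1,0.1,1.3,-1,-9],[-1,-0.1,1.3,-0.7,-9],[-1,-0.3,1.3,-0.6,-9]])

```text
time: 29.48
position: [428.9, 150.1, 313.3]
eef_rot: [-0.688, 0.726, 0.0, -0.001]
force: [0.3, -0.5, -0.4]
finger_gap: 0.1
```

```bash
python3 -c "
from h import *
plan(425,350,315,176.5)"
```

```text
t29.48 pos [428.9 150.1 313.3] x [-0.055 -0.999  0.002] y [-0.999  0.055  0.002] z [-0.002 -0.001 -1.   ] F [ 0.3 -0.5 -0.4] gap 0.1
jaw 176.9 q6 -0.83 dturn(tool) 0.4 d [ -3.9 199.9   1.7]
[g,-4.99,0.37,-0.04,0.1],
[g,-4.98,0.38,-0.04,0.1],
[g,-4.98,0.39,-0.04,0.1],
[g,-4.98,0.39,-0.04,0.1],
```

Emit:
arm_command(increments=[[-1,-5,0.4,0,0.4],[-1,-5,0.4,0,0],[-1,-5,0.4,0,0],[-1,-5,0.4,0,0],[-1,0,-4,0,0],[-1,0.3,-5.3,0,0],[-1,0.5,-5.3,0,0],[-1,0.5,-5,0,0],[-1,0,0,0,0]])

```text
time: 30.6
position: [623.6, 323.3, 309.9]
eef_rot: [-0.682, 0.731, 0.0, -0.003]
force: [-0.2, -0.1, -0.8]
finger_gap: 0.2
```

```bash
python3 - <<'E'
from h import *
ex=np.array([np.cos(-.061),np.sin(-.061)]);ey=np.array([-ex[1],ex[0]])
o,r=st()
p=o["position"];d=p[:2]-[608,118];print("tumbler",d@ex,d@ey,p[2])
s=cap('scene','s14'); crop(s,'s14c',340,60,520,240)
E
```

```text
t30.60 pos [623.6 323.3 309.9] x [-0.07  -0.998  0.004] y [-0.998  0.07   0.004] z [-0.005 -0.004 -1.   ] F [-0.2 -0.1 -0.8] gap 0.2
tumbler 3.0379159033375602 205.88264870529522 309.9324345089181
```

View pics/s14c.png

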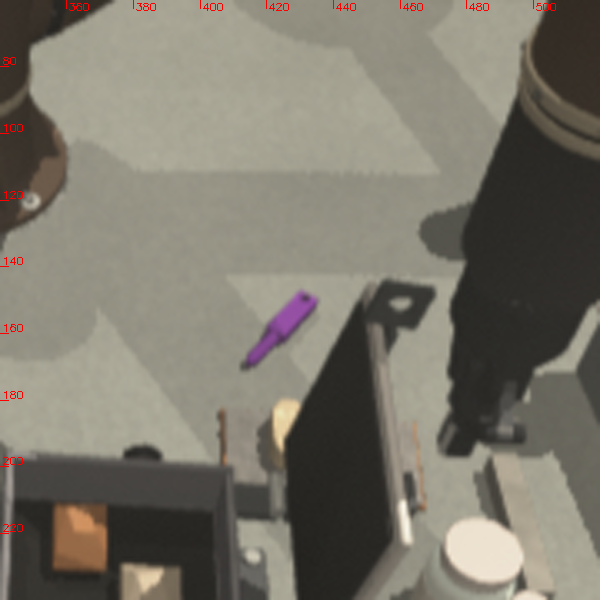

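Emit:
arm_command(increments=[[-1,3.0,0,0,0],[-1,2.0,0,-0.2,0],[-1,1.6,0,-0.4,0],[-1,3.2,0,-0.1,0],[-1,3.1,0,0.8,0],[-1,0,0,0,0]])

```text
time: 31.4
position: [612.3, 193.8, 314.3]
eef_rot: [-0.683, 0.731, -0.0, 0.0]
force: [-0.5, -0.5, 0.5]
finger_gap: 0.1
```

```bash
python3 - <<'E'
from h import *
ex=np.array([np.cos(-.061),np.sin(-.061)]);ey=np.array([-ex[1],ex[0]])
o,r=st()
p=o["position"];d=p[:2]-[608,118];print("tumbler",d@ex,d@ey,p[2])
s=cap('scene','s15'); crop(s,'s15c',320,60,500,240)
E
```

```text
t31.40 pos [612.3 193.8 314.3] x [-0.068 -0.998  0.   ] y [-0.998  0.068 -0.001] z [ 0.001 -0.    -1.   ] F [-0.5 -0.5  0.5] gap 0.1
tumbler -0.2988455590420623 75.91000999932635 314.33641485049145
```

View pics/s15c.png

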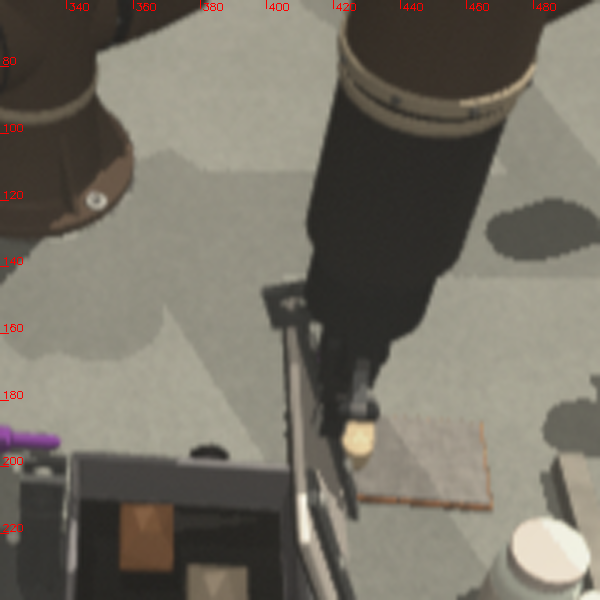

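Emit:
arm_command(increments=[[-1,3.0,0,1.6,0],[-1,2.7,0,2.0,0],[-1,2.3,0,2.2,0],[-1,1.9,0,2.6,0],[-1,1.4,0,2.9,0],[-1,1.0,0,2.5,0],[-1,0,0,0,0]])

```text
time: 32.33
position: [603.7, 72.9, 174.0]
eef_rot: [-0.683, 0.73, 0.001, -0.002]
force: [0.3, -0.2, 0.2]
finger_gap: -0.2
```

```bash
python3 - <<'E'
from h import *
ex=np.array([np.cos(-.061),np.sin(-.061)]);ey=np.array([-ex[1],ex[0]])
o,r=st()
p=o["position"];d=p[:2]-[608,118];print("tumbler",d@ex,d@ey,p[2])
s=cap('scene','s16'); crop(s,'s16c',300,100,480,280)
E
```

```text
t32.33 pos [603.7  72.9 174. ] x [-0.067 -0.998  0.002] y [-0.998  0.067  0.003] z [-0.003 -0.001 -1.   ] F [ 0.3 -0.2  0.2] gap -0.2
tumbler -1.555407633401871 -45.25162673031387 174.03802831124366
```

View pics/s16c.png

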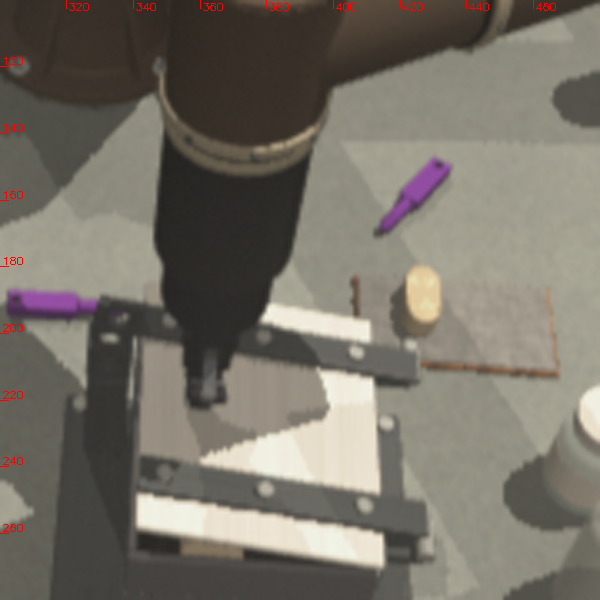

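Lid is nearly down at about 10°; I'll press it shut in small steps.

Emit:
arm_command(increments=[[-1,0.2,0,1.5,0],[-1,0.1,0,1.2,0],[-1,0,0,0.5,0],[-1,0,0,0.2,0],[-1,0,0,0,0],[-1,0,0,0.2,0],[-1,0,0,0,0]])

```text
time: 33.25
position: [604.5, 70.4, 139.5]
eef_rot: [-0.683, 0.73, -0.0, 0.0]
force: [-0.1, 0.3, -0.5]
finger_gap: -0.0
```

Emit:
arm_command(increments=[[-1,0,0,0.2,0],[-1,0,0,0.1,0],[-1,0,0,0.1,0],[-1,0,0,0,0]])

```text
time: 33.75
position: [604.7, 70.4, 138.0]
eef_rot: [-0.684, 0.73, -0.001, 0.001]
force: [-7.8, 1.1, 17.8]
finger_gap: 0.0
```

Emit:
arm_command(increments=[[-1,0,0,0.1,0],[-1,0,0,0,0],[-1,0,0,-3,0],[-1,0,0,-5,0],[-1,0,0,-5,0],[-1,0,0,0,0]])

```text
time: 34.5
position: [606.5, 70.9, 269.3]
eef_rot: [-0.683, 0.73, -0.002, 0.004]
force: [0.4, -0.2, -1.0]
finger_gap: -0.0
```

```bash
python3 - <<'E'
from h import *
st()
t=cap('top','t8');s=cap('scene','s17'); crop(s,'s17c',300,160,430,290); crop(t,'t8c',330,180,375,225); crop(s,'s17d',265,185,300,230)
E
```

```text
t34.50 pos [606.5  70.9 269.3] x [-0.066 -0.998 -0.003] y [-0.998  0.066 -0.008] z [ 0.008  0.002 -1.   ] F [ 0.4 -0.2 -1. ] gap -0.0
```

View pics/s17c.png

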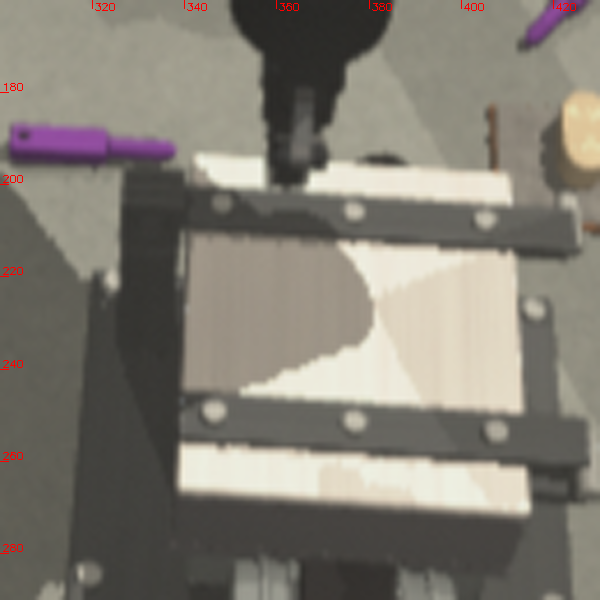

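View pics/t8c.png

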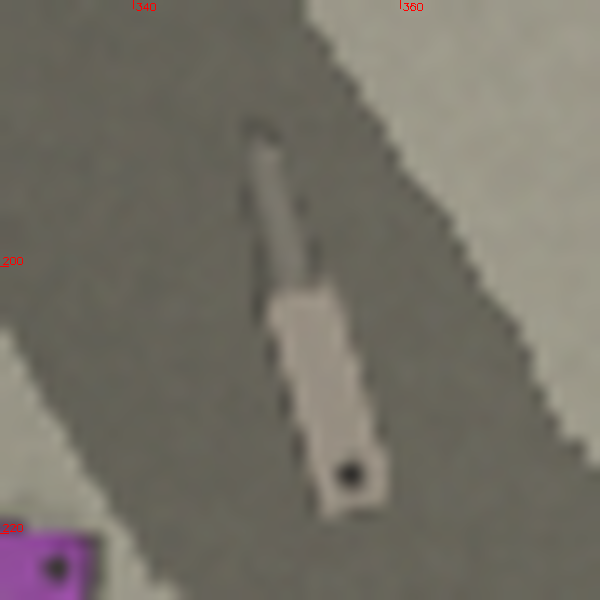

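View pics/s17d.png

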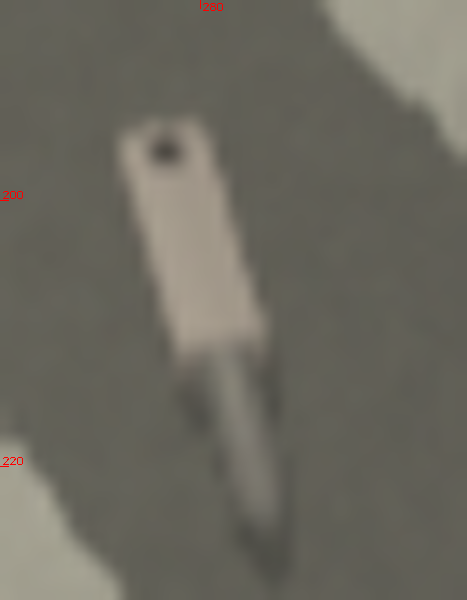

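```bash
python3 - <<'E'
from h import *
k=45/600
T=lambda x,y:((x+.5)*k-.5+330,(y+.5)*k-.5+180)
S=lambda x,y:((x+.5)*k-.5+265,(y+.5)*k-.5+185)
a=[onz("top",*T(355,510),14)[:2],onz("top",*T(300,292),14)[:2],onz("top",*T(262,130),8)[:2]]
b=[onz("scene",*S(160,122),16)[:2],onz("scene",*S(222,345),16)[:2],onz("scene",*S(278,575),6)[:2]]
for q in(a,b):
    q=np.array(q);d=q[2]-q[0];print(q.round(1).tolist(),np.degrees(np.arctan2(d[1],d[0])),np.linalg.norm(d),np.linalg.norm(q[1]-q[0]))
E
```

```text
[[399.9, -152.3], [461.7, -136.3], [509.1, -125.5]] 13.811278162225515 112.40726059984061 63.84571760456675
[[401.8, -155.2], [463.9, -137.9], [517.9, -123.3]] 15.367069494322234 120.35185606762222 64.40197061335435
```

```bash
python3 - <<'E'
from h import *
t=cv2.imread('pics/t2.png');s=cv2.imread('pics/s3.png')
for n,im,box in(("top",t,(300,205,345,235)),("scene",s,(295,175,345,205))):
    u0,v0,u1,v1=box;h=cv2.cvtColor(im,cv2.COLOR_BGR2HSV)[v0:v1,u0:u1]
    m=cv2.inRange(h,(130,60,40),(170,255,255));v,u=np.nonzero(m)
    w=np.array([onz(n,a+u0,b+v0,12)[:2] for a,b in zip(u,v)]);print(w.min(0),w.max(0))
plan(420,-148,60,104.6,n=10)
E
```

```text
[371.23568541 -76.72577473] [393.8014779   28.95267445]
[370.78482967 -79.0582981 ] [398.24930891  27.81904171]
t34.60 pos [604.4  70.6 264.7] x [-0.067 -0.998 -0.001] y [-0.998  0.067 -0.001] z [ 0.001  0.001 -1.   ] F [-1.2  0.6 -0.8] gap 0.0
jaw 176.2 q6 -0.50 dturn(tool) 71.6 d [-184.4 -218.6 -204.7]
[g,2.30,1.69,2.05,7.2],
[g,2.50,1.39,2.05,7.2],
[g,2.65,1.07,2.05,7.2],
[g,2.76,0.73,2.05,7.2],
[g,2.83,0.38,2.05,7.2],
[g,2.86,0.03,2.05,7.2],
[g,2.84,-0.33,2.05,7.2],
[g,2.78,-0.68,2.05,7.2],
[g,2.67,-1.02,2.05,7.2],
[g,2.52,-1.35,2.05,7.2],
```

Emit:
arm_command(increments=[[-1,2.3,1.7,0,7.2],[-1,2.5,1.4,0,7.2],[-1,2.7,1.1,0,7.2],[-1,2.8,0.7,0,7.2],[-1,2.8,0.4,0,7.2],[-1,2.9,0,0,7.2],[0,2.8,-0.3,2,7.2],[0,2.8,-0.7,4.5,7.2],[0,2.7,-1.0,5,7.2],[0,2.5,-1.4,5,6.8]])

```text
time: 35.85
position: [417.2, -149.3, 97.3]
eef_rot: [-0.125, 0.992, 0.0, -0.0]
force: [-0.1, 0.8, 0.1]
finger_gap: 42.7
```

Emit:
arm_command(increments=[[0,0,0,2,0],[0,0,0,0,0],[0,0,0,0,0]])

```text
time: 36.22
position: [419.5, -148.6, 79.8]
eef_rot: [-0.127, 0.992, -0.0, 0.0]
force: [1.1, 0.7, 0.7]
finger_gap: 42.6
```

```bash
python3 - <<'E'
from h import *
plan(419.5,-148.3,3,104.6)
s=cap('scene','s18'); crop(s,'s18c',250,150,350,250);
E
```

```text
t36.23 pos [ 419.5 -148.6   79.8] x [-0.968 -0.252 -0.   ] y [-0.252  0.968 -0.   ] z [ 0. -0. -1.] F [1.1 0.7 0.7] gap 42.6
jaw 104.6 q6 -1.42 dturn(tool) 0.0 d [ -0.    0.3 -76.8]
[g,-0.00,0.01,3.84,0.0],
[g,-0.00,0.01,3.84,0.0],
```

View pics/s18c.png

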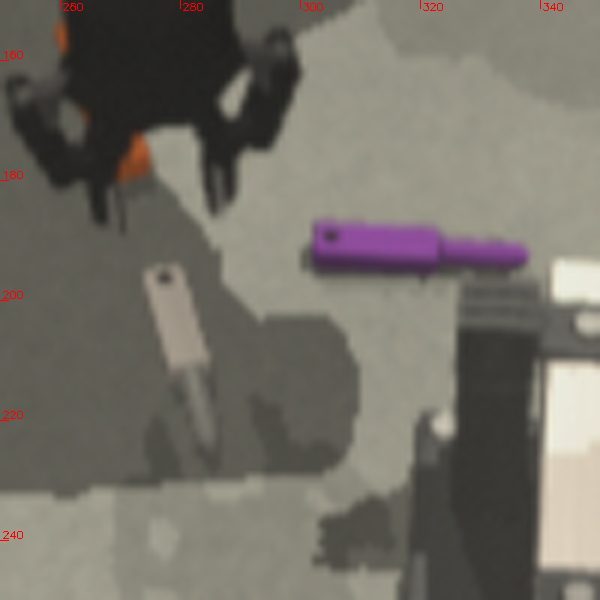

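Emit:
arm_command(increments=[[0,0,0,3.8,0],[0,0,0,2.5,0],[0,0,0,1.2,0],[0,0,0,0,0],[0,0,0,0,0]])

```text
time: 36.9
position: [420.0, -148.6, 5.4]
eef_rot: [-0.127, 0.992, -0.0, 0.001]
force: [-0.7, 0.3, 0.3]
finger_gap: 42.7
```

```bash
python3 - <<'E'
from h import *
st()
s=cap('scene','s19'); crop(s,'s19c',260,170,310,230);
E
```

```text
t36.90 pos [ 420.  -148.6    5.4] x [-0.968 -0.252 -0.002] y [-0.252  0.968 -0.   ] z [ 0.002  0.    -1.   ] F [-0.7  0.3  0.3] gap 42.7
```

View pics/s19c.png

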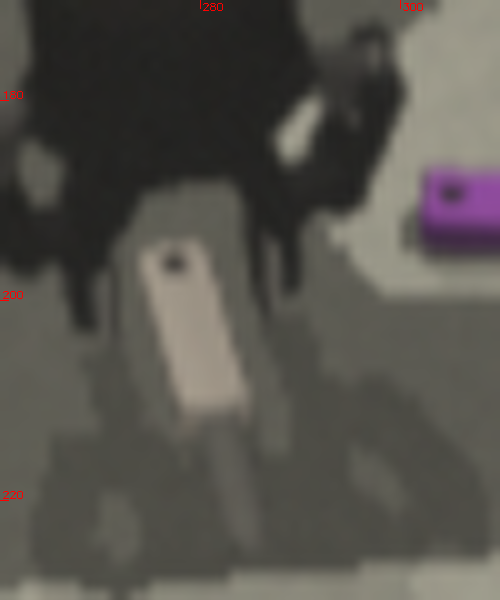

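Emit:
arm_command(increments=[[0,0,0,0.2,0],[-1,0,0,0,0],[-1,0,0,0,0],[-1,0,0,0,0],[-1,0,0,0,0],[-1,0,0,0,0]], grip_force=90)

```text
time: 37.7
position: [419.3, -148.7, 3.1]
eef_rot: [-0.127, 0.992, -0.0, 0.0]
force: [-2.3, 1.5, 8.8]
finger_gap: 19.8
```

Emit:
arm_command(increments=[[-1,0,0,-3,0],[-1,0,0,-5,0],[-1,0,0,-5,0],[-1,0,0,-2,0],[-1,0,0,0,0],[-1,0,0,0,0]])

```text
time: 38.45
position: [418.2, -148.6, 151.5]
eef_rot: [-0.127, 0.992, 0.0, -0.001]
force: [-0.1, -0.3, -1.2]
finger_gap: 19.7
```

```bash
python3 - <<'E'
from h import *
st()
s=cap('scene','s20'); crop(s,'s20c',250,130,330,230);t=cap('top','t9'); crop(t,'t9c',300,150,380,230)
E
```

```text
t38.45 pos [ 418.2 -148.6  151.5] x [-0.968 -0.252  0.001] y [-0.252  0.968  0.001] z [-0.001  0.    -1.   ] F [-0.1 -0.3 -1.2] gap 19.7
```

View pics/s20c.png

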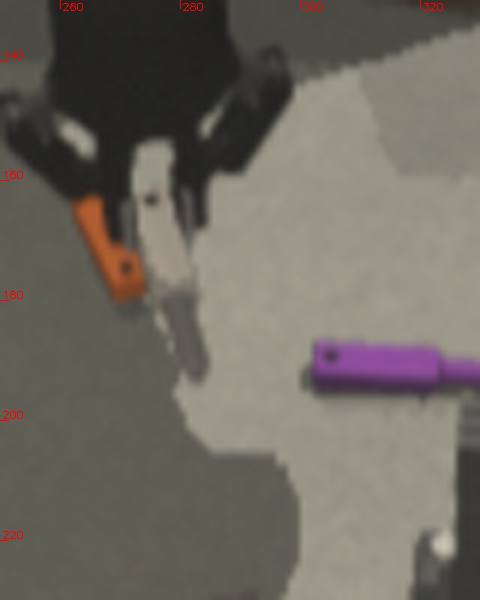

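View pics/t9c.png

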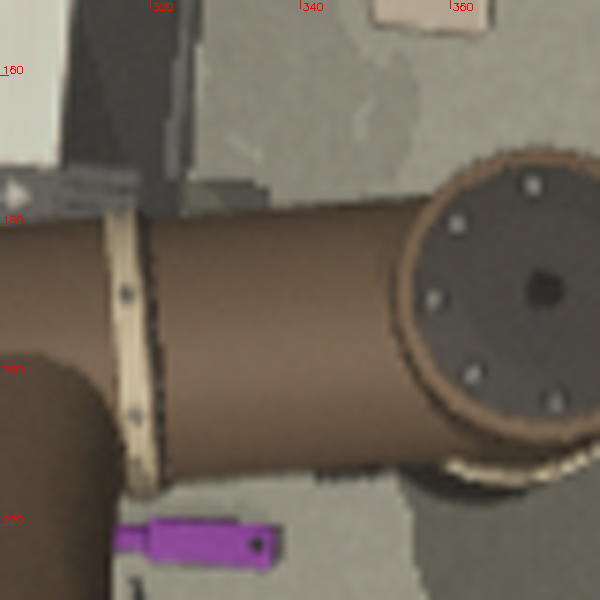

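```bash
python3 - <<'E'
from h import *
s=cv2.imread('pics/s20.png');crop(s,'s20d',268,148,293,200)
o,r=st();c=o["position"]+[0,0,4.9];d=-r[:,0]
for k in(-20,45,90): print(k,proj("scene",c+d*k).round(1), proj("scene",c+d*k+[0,0,8]).round(1))
E
```

```text
t38.55 pos [ 418.1 -148.7  151.2] x [-0.968 -0.252  0.002] y [-0.252  0.968  0.001] z [-0.003 -0.    -1.   ] F [-0.1 -1.  -1.2] gap 19.5
-20 [274.6 162. ] [274.5 160.1]
45 [279.2 179.5] [279.1 177.6]
90 [282.6 192.2] [282.4 190.4]
```

View pics/s20d.png

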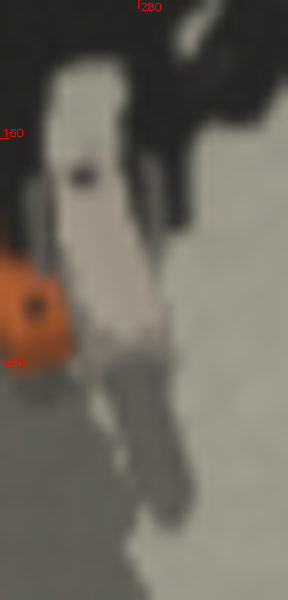

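```bash
cat >> h.py <<'E'
TO=np.array([608.,118.]);YAW=-.061
def w(x,y,z,to=None,yaw=None):
    to=TO if to is None else to; yaw=YAW if yaw is None else yaw
    c,s_=np.cos(yaw),np.sin(yaw); return np.array([to[0]+c*x-s_*y,to[1]+s_*x+c*y,z])
def tum(p):
    c,s_=np.cos(YAW),np.sin(YAW);d=np.asarray(p)[:2]-TO;return np.array([c*d[0]+s_*d[1],-s_*d[0]+c*d[1],p[2]])
E
python3 - <<'E'
from h import *
def draw(n,f,o,box,pts):
    im=cv2.imread(f);u0,v0,u1,v1=box;k=12
    c=cv2.resize(im[v0:v1,u0:u1],None,fx=k,fy=k,interpolation=cv2.INTER_CUBIC)
    for p in pts:
        q=(proj(n,p)-[u0,v0]+.5)*k; cv2.circle(c,(int(q[0]),int(q[1])),3,(0,0,255),-1)
    cv2.imwrite(o,c)
pts=[w(x,y,158) for x in(-84,-76,-64,-56) for y in(-97,-133)]+[w(-100,-135,12),w(-70,93-186,138)]
scr=[w(-84,-115,140)]
draw("top","pics/t7.png","pics/ct.png",(290,165,330,205),pts)
draw("scene","pics/s17.png","pics/cs.png",(310,185,350,225),pts)
E
```

```text
(no output)
```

View pics/ct.png

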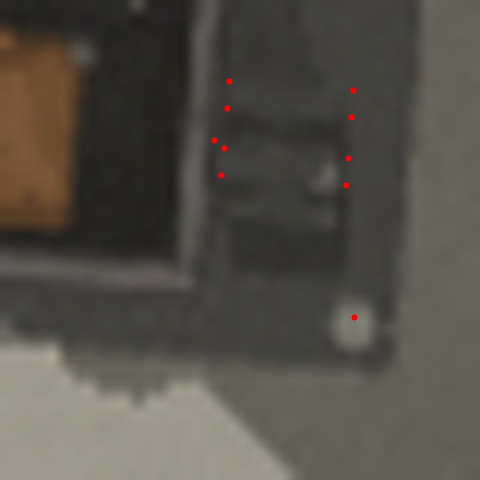

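View pics/cs.png

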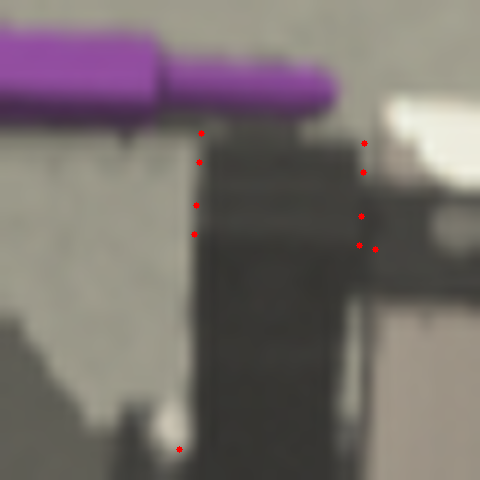

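```bash
python3 - <<'E'
from h import *
for f,o,box in(("t7","ct2",(300,168,326,194)),("s17","cs2",(320,190,352,222)),("t0x","ct3",None)):
    if box is None: continue
    im=cv2.imread(f"pics/{f}.png").astype(np.float32);u0,v0,u1,v1=box
    c=im[v0:v1,u0:u1]; c=np.clip((c-35)*4,0,255).astype(np.uint8); cv2.imwrite("pics/tmp.png",c)
    full=np.zeros(im.shape,np.uint8);full[v0:v1,u0:u1]=c
    crop(full,o,*box)
E
```

```text
(no output)
```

View pics/ct2.png

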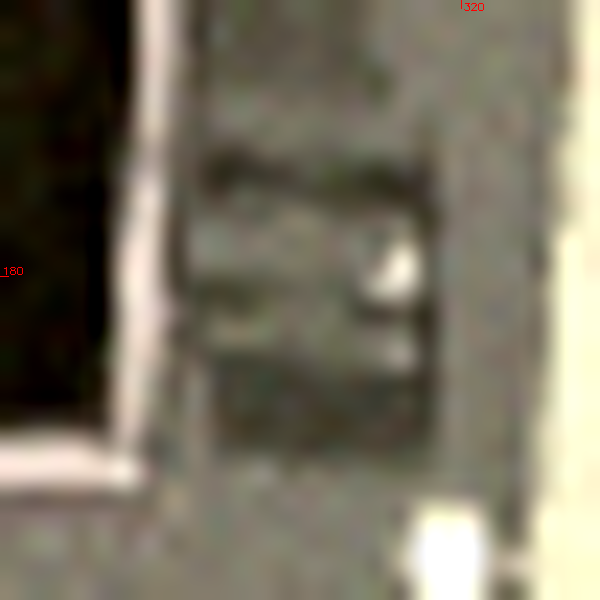

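View pics/cs2.png

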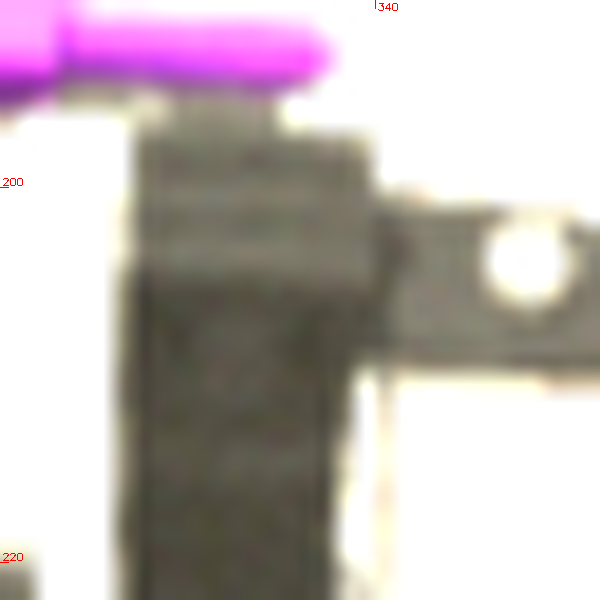

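```bash
python3 - <<'E'
from h import *
print(w(-189,-115,135))
plan(*w(-189,-115,135),86.5)
E
```

```text
[412.34087514  14.73574259 135.        ]
t38.55 pos [ 418.1 -148.7  151.2] x [-0.968 -0.252  0.002] y [-0.252  0.968  0.001] z [-0.003 -0.    -1.   ] F [-0.1 -1.  -1.2] gap 19.5
jaw 104.6 q6 -1.42 dturn(tool) 18.1 d [ -5.8 163.4 -16.2]
[g,-1.18,5.32,0.54,6.0],
[g,-0.62,5.42,0.54,6.0],
[g,-0.05,5.45,0.54,6.0],
```

Emit:
arm_command(increments=[[-1,-0.5,3.0,0.3,4],[-1,-0.5,3.2,0.3,4],[-1,-0.4,3.3,0.3,4],[-1,-0.2,3.4,0.3,4],[-1,0,3.4,0.3,2.1],[-1,0,0,0,0],[-1,0,0,0,0]])

```text
time: 39.42
position: [416.4, 15.0, 136.7]
eef_rot: [0.03, 1.0, -0.0, -0.001]
force: [-0.3, 0.4, -1.6]
finger_gap: 20.0
```

```bash
python3 - <<'E'
from h import *
o,r=st();print("tum",tum(o["position"]).round(1))
s=cap('scene','s21'); crop(s,'s21c',310,150,370,220)
t=cap('top','t10'); crop(t,'t10c',290,160,340,230)
plan(*w(-189,-115,135),86.5)
c=o["position"]+[0,0,4.9];d=-r[:,0]
for k in(45,90): print(k,proj("scene",c+d*k+[0,0,7]).round(1),proj("top",c+d*k+[0,0,7]).round(1))
print(proj("scene",w(-84,-115,158)),proj("top",w(-84,-115,158)))
E
```

```text
t39.42 pos [416.4  15.  136.7] x [-0.998  0.06   0.002] y [ 0.06   0.998 -0.001] z [-0.002 -0.001 -1.   ] F [-0.3  0.4 -1.6] gap 20.0
tum [-185.  -114.4  136.7]
t39.52 pos [416.6  14.6 137. ] x [-0.998  0.062  0.001] y [ 0.062  0.998 -0.001] z [-0.001 -0.001 -1.   ] F [-0.9 -0.1 -0.9] gap 19.6
jaw 86.5 q6 -2.15 dturn(tool) -0.0 d [-4.2  0.1 -2. ]
[g,0.42,-0.02,0.20,-0.0],
45 [334.2 182. ] [311.8 195.9]
90 [333.4 195. ] [312.8 183.1]
[333.10692426 196.03957101] [313.16357567 179.55401927]
```

View pics/s21c.png

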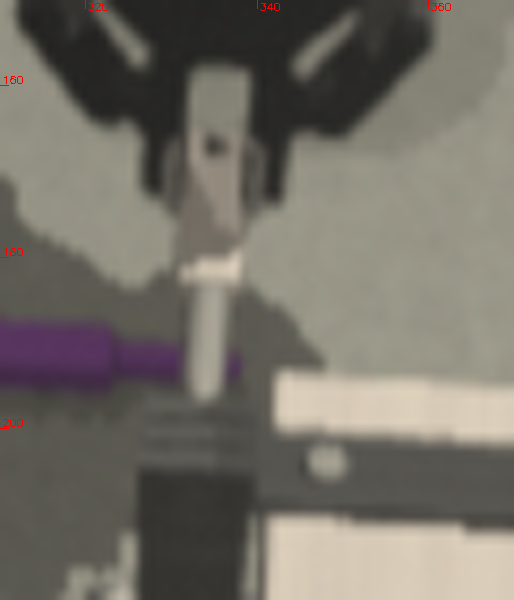

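View pics/t10c.png

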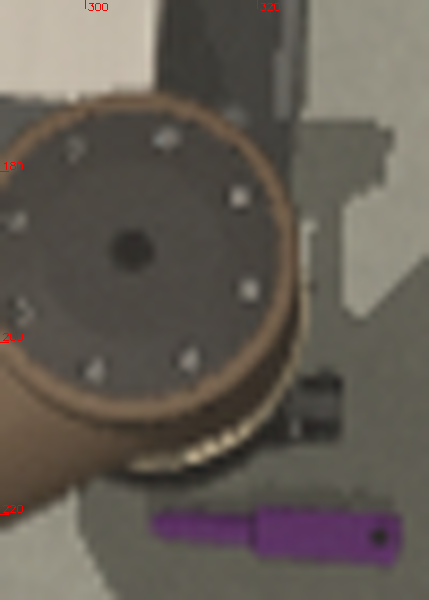

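```bash
python3 - <<'E'
from h import *
im=cv2.imread("pics/s21.png");g=cv2.cvtColor(im,cv2.COLOR_BGR2GRAY).astype(int)
for v in range(176,212,2): print(v,g[v,322:346])
E
```

```text
176 [148 148 146 148 147 146 146 144 128 110 110 110 111 122 127 136 119 139
 148 151 150 150 152 150]
178 [147 148 148 147 146 146 147 144 119 110 111 111 110 109 112 123 141 149
 148 148 150 150 150 149]
180 [146 145 148 146 147 147 145 141 111 117 125 166 169 169 176 196 157 149
 148 149 151 150 147 148]
182 [116 122 141 143 142 119  96  94 102 146 154 167 174 175 177 176 139 146
 149 150 150 151 150 148]
184 [ 90  89  92  94  93  91  89  89  91  94 108 141 159 158 130 109  97  98
 122 144 148 150 149 148]
186 [ 88  89  90  90  90  90  90  90  89  83 114 146 162 157 123  90  89  89
  90  94  98 120 143 148]
188 [ 72  78  86  88  88  89  89  90  88  87 121 150 162 155 114  92  90  88
  90  91  91  93 103 144]
190 [ 66  61  67  71  70  70  71  74  74  80 126 152 163 152 103  86  89  90
  90  91  91  91  93  99]
192 [ 62  55  60  60  60  62  61  61  64  85 132 158 162 148  91  68  82  89
  90  91  96 101  99 100]
194 [ 54  60  64  66  66  66  63  63  65  85 130 160 164 139  81  71  82  89
  90 102 168 199 193 192]
196 [ 68  73  74  77  80  89  89  88  88  90 106 130 124 100  83  80  81  88
  90 103 184 206 207 208]
198 [ 76  75  81  87  87  85  84  80  80  84  83  80  75  75  75  76  78  81
  88 104 185 205 206 206]
200 [ 87  88  87  88  87  92  92  91  92  93  92  92  92  83  82  80  80  80
  85  90 115 136 137 132]
202 [88 89 89 88 88 86 84 83 87 86 86 84 84 78 74 74 77 79 85 85 84 85 85 89]
204 [89 89 88 87 75 74 75 78 79 78 78 79 82 76 75 77 79 79 83 84 85 85 82 75]
206 [88 89 91 88 57 52 52 52 53 54 55 54 53 54 52 54 55 64 83 86 86 86 86 84]
208 [87 88 88 84 57 52 51 51 53 55 55 55 54 52 51 53 54 61 72 75 77 79 80 84]
210 [ 89  88  87  78  56  51  52  53  54  55  56  55  55  54  54  53  62  97
  86 133 160 164 163 163]
```

Emit:
arm_command(increments=[[-1,0,-0.1,0.2,0],[-1,-0.6,0,0,0],[-1,-0.5,0,0,0],[-1,-0.4,0,0,0],[-1,0,0,0,0]])

```text
time: 40.15
position: [432.1, 13.3, 135.3]
eef_rot: [0.031, 1.0, -0.0, -0.0]
force: [-0.3, -0.0, -1.8]
finger_gap: 19.8
```

```bash
python3 - <<'E'
from h import *
o,r=st();print("tum",tum(o["position"]).round(1))
E
```

```text
t40.15 pos [432.1  13.3 135.3] x [-0.998  0.062  0.   ] y [ 0.062  0.998 -0.   ] z [-0. -0. -1.] F [-0.3 -0.  -1.8] gap 19.8
tum [-169.2 -115.2  135.3]
```

Emit:
arm_command(increments=[[-1,-0.5,0,0,0],[-1,-0.5,0,0,0],[-1,-0.4,0,0,0],[-1,0,0,0,0]])

```text
time: 40.65
position: [446.0, 12.5, 135.3]
eef_rot: [0.031, 1.0, -0.0, -0.0]
force: [0.9, 0.1, -0.6]
finger_gap: 19.1
```

```bash
python3 - <<'E'
from h import *
o,r=st();print("tum",tum(o["position"]).round(1),o["wrist_torque"].round(2))
s=cap('scene','s22'); crop(s,'s22c',310,150,370,220)
E
```

```text
t40.65 pos [446.   12.5 135.3] x [-0.998  0.061  0.   ] y [ 0.061  0.998 -0.   ] z [-0. -0. -1.] F [ 0.9  0.1 -0.6] gap 19.1
tum [-155.2 -115.2  135.3] [-0.04  0.11  0.02]
```

View pics/s22c.png

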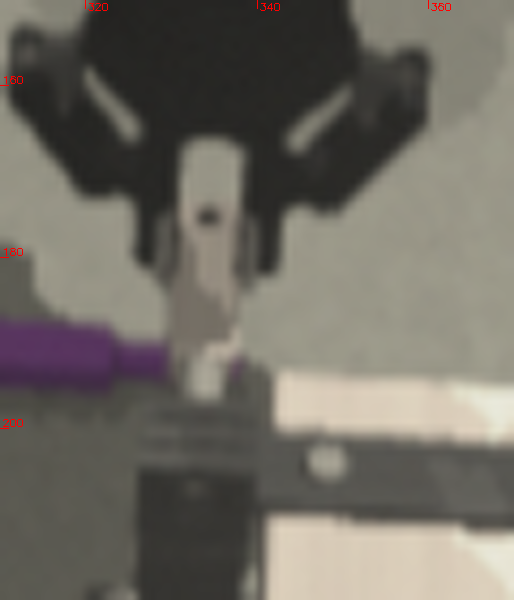

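Emit:
arm_command(increments=[[-1,-0.5,0,0,0],[-1,-0.5,0,0,0],[-1,-0.5,0,0,0],[-1,-0.4,0,0,0],[-1,0,0,0,0]])

```text
time: 41.32
position: [465.0, 11.3, 135.3]
eef_rot: [0.031, 1.0, -0.0, -0.0]
force: [0.0, -0.1, -2.0]
finger_gap: 19.7
```

```bash
python3 - <<'E'
from h import *
o,r=st();print("tum",tum(o["position"]).round(1),o["wrist_torque"].round(2))
E
```

```text
t41.33 pos [465.   11.3 135.3] x [-0.998  0.061  0.   ] y [ 0.061  0.998 -0.   ] z [-0. -0. -1.] F [ 0.  -0.1 -2. ] gap 19.7
tum [-136.3 -115.2  135.3] [-0.01  0.04  0.  ]
```

Emit:
arm_command(increments=[[-1,-0.3,0,0,0],[-1,-0.3,0,0,0],[-1,-0.2,0,0,0],[-1,-0.2,0,0,0],[-1,0,0,0,0]])

```text
time: 41.95
position: [470.6, 10.1, 134.0]
eef_rot: [0.031, 1.0, -0.001, -0.004]
force: [-13.5, 4.5, 3.7]
finger_gap: 19.3
```

```bash
python3 - <<'E'
from h import *
o,r=st();print("tum",tum(o["position"]).round(1),o["wrist_torque"].round(2))
s=cap('scene','s23'); crop(s,'s23c',310,150,370,220)
E
```

```text
t41.95 pos [470.6  10.1 134. ] x [-0.998  0.063  0.008] y [ 0.063  0.998 -0.001] z [-0.008 -0.001 -1.   ] F [-13.5   4.5   3.7] gap 19.3
tum [-130.6 -116.   134. ] [1.64 4.79 0.05]
```

View pics/s23c.png

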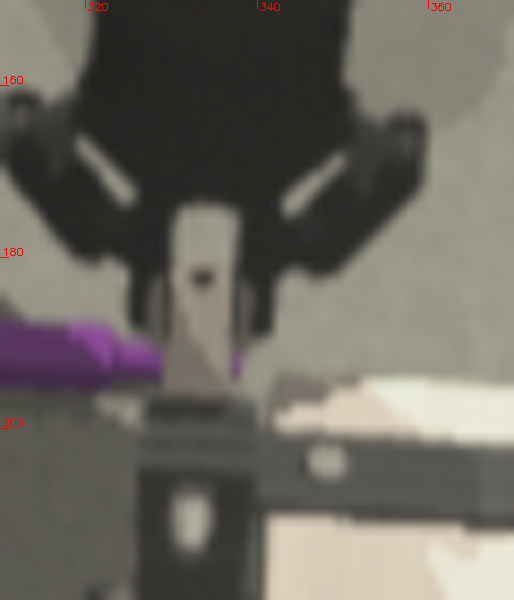

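Emit:
arm_command(increments=[[-1,-0.2,0,0,0],[-1,-0.1,0,0,0],[-1,0,0,0,0],[-1,0,0,0,0]])

```text
time: 42.5
position: [470.7, 9.7, 133.3]
eef_rot: [0.032, 0.999, -0.001, -0.006]
force: [-24.3, 7.8, 8.0]
finger_gap: 19.6
```

```bash
python3 - <<'E'
from h import *
o,r=st();print("tum",tum(o["position"]).round(1),o["wrist_torque"].round(2))
s=cap('scene','s24'); crop(s,'s24c',315,175,350,215)
E
```

```text
t42.50 pos [470.7   9.7 133.3] x [-0.998  0.063  0.013] y [ 0.063  0.998 -0.002] z [-0.013 -0.001 -1.   ] F [-24.3   7.8   8. ] gap 19.6
tum [-130.5 -116.4  133.3] [3.04 8.4  0.07]
```

View pics/s24c.png

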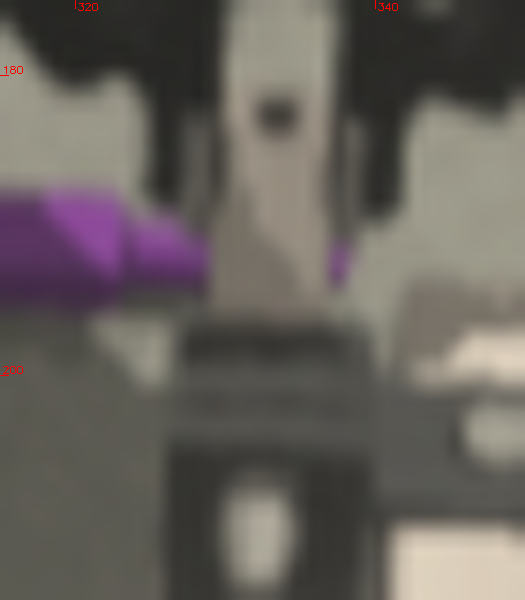

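```bash
python3 - <<'E'
from h import *
for dx in(0,-3,-6):
  print(dx,proj("scene",w(-39+dx,-115,140)),proj("scene",w(-39+dx,-115,136)), "hole", proj("scene",w(-84-57+dx,-115,148)),"shoulder",proj("scene",w(-84+dx,-115,148)))
im=cv2.imread("pics/s24.png");g=cv2.cvtColor(im,cv2.COLOR_BGR2GRAY).astype(int)
for v in list(range(180,186))+list(range(192,218)): print(v,g[v,326:340])
E
```

```text
0 [331.98657904 213.81899746] [331.92665993 214.7064915 ] hole [333.97274114 181.80015584] shoulder [332.95238195 198.33579954]
-3 [332.04394241 212.88962477] [331.98396749 213.77814215] hole [334.02496884 180.95376886] shoulder [333.00744852 197.44340676]
-6 [332.10114151 211.96291342] [332.04111135 212.85244466] hole [334.07705326 180.10970401] shoulder [333.06235997 196.55352785]
180 [ 40  40  41  64 142 149 144 142 142 147 147  82  45  42]
181 [ 41  42  42  64 139 143 118 107 115 140 140  77  45  43]
182 [ 43  55  58  74 139 140  87  66  85 135 135  74  56  45]
183 [ 45  69  75  76 126 139 102  82  98 137 132  75  84  59]
184 [ 46  74  84  69 114 142 132 122 128 139 131  73  91  65]
185 [ 47  75  85  66 113 142 144 139 139 139 119  72  85  61]
192 [ 79  80  85 107 111 112 113 114 127 140 128  99 126 145]
193 [ 65  65  72 107 112 113 113 111 117 137 126  95 137 147]
194 [ 68  69  72 105 111 112 112 111 114 126 124 117 139 148]
195 [ 78  84  82  98 102 102 104 108 110 113 117 128 133 146]
196 [ 96  81  74  77  78  78  79  85  87  87  88 103 108 125]
197 [105  67  57  57  58  58  57
[... 401 characters left out ...]
 54 55 58 58 60 61 60 62 62 62 65 66 72]
206 [58 52 53 54 63 76 77 71 66 56 53 56 56 64]
207 [57 52 53 58 81 95 97 90 73 56 52 54 54 63]
208 [ 57  52  53  67 109 131 140 132  83  56  51  53  55  61]
209 [ 57  52  54  73 125 152 166 155 101  60  53  52  55  62]
210 [ 57  53  55  77 127 154 168 157 109  62  54  54  56  72]
211 [ 57  54  55  75 121 153 168 151 100  60  54  54  58  78]
212 [ 58  55  55  67 114 150 164 140  83  57  54  55  59  80]
213 [ 60  55  54  61  98 129 136 114  66  55  56  56  63  84]
214 [60 56 55 58 77 91 93 83 61 58 57 58 66 88]
215 [59 53 55 55 62 67 67 62 57 56 56 57 66 89]
216 [57 52 53 53 54 55 54 55 54 54 54 56 69 88]
217 [57 53 53 54 54 52 54 54 53 54 53 56 71 89]
```

Emit:
arm_command(increments=[[-0.2,0,0,0,0],[-0.2,0,0,0,0],[-0.2,0,0,0,0],[-0.2,0,0,0,0]])

```text
time: 43.05
position: [478.1, 10.5, 135.6]
eef_rot: [0.031, 1.0, 0.0, 0.0]
force: [-0.9, -0.9, -0.5]
finger_gap: 34.4
```

```bash
python3 - <<'E'
from h import *
o,r=st();print("tum",tum(o["position"]).round(1),o["wrist_torque"].round(2))
s=cap('scene','s25'); crop(s,'s25c',315,165,350,215)
E
```

```text
t43.05 pos [478.1  10.5 135.6] x [-0.998  0.061 -0.001] y [0.061 0.998 0.   ] z [ 0.001  0.    -1.   ] F [-0.9 -0.9 -0.5] gap 34.4
tum [-123.2 -115.2  135.6] [-0.2   0.02  0.01]
```

View pics/s25c.png

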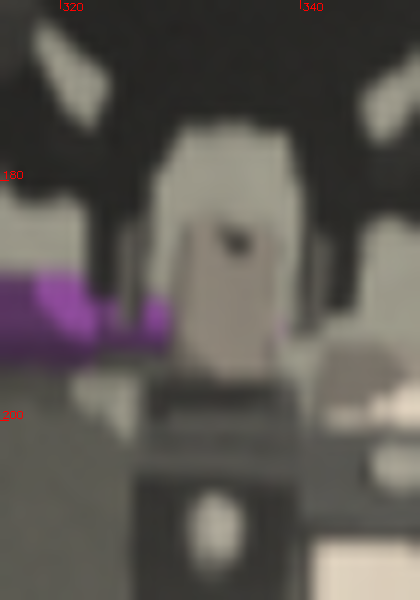

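Emit:
arm_command(increments=[[-0.2,2,0,0,0],[-0.2,2,0,0,0],[-0.2,1.4,0,0,0],[-1,0,0,0,0],[-1,0,0,0,0],[-1,0,0,0,0]])

```text
time: 43.85
position: [424.3, 14.0, 135.4]
eef_rot: [0.031, 1.0, -0.0, 0.0]
force: [0.2, 0.3, 0.3]
finger_gap: -0.1
```

```bash
python3 - <<'E'
from h import *
o,r=st();print("tum",tum(o["position"]).round(1),o["wrist_torque"].round(2))
s=cap('scene','s26'); crop(s,'s26c',310,150,360,220)
E
```

```text
t43.85 pos [424.3  14.  135.4] x [-0.998  0.061 -0.   ] y [ 0.061  0.998 -0.   ] z [ 0. -0. -1.] F [0.2 0.3 0.3] gap -0.1
tum [-177.  -115.1  135.4] [ 0.01  0.   -0.04]
```

View pics/s26c.png

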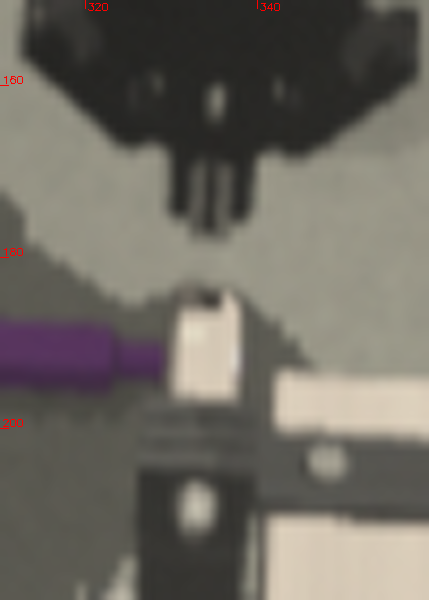

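Emit:
arm_command(increments=[[-1,-0.5,0,0.7,0],[-1,-0.5,0,0,0],[-1,-0.3,0,0,0],[-1,-0.2,0,0,0],[-1,-0.2,0,0,0],[-1,0,0,0,0]])

```text
time: 44.65
position: [438.3, 11.9, 127.4]
eef_rot: [0.031, 1.0, -0.001, -0.002]
force: [-7.5, -0.1, 0.7]
finger_gap: -0.1
```

```bash
python3 - <<'E'
from h import *
o,r=st();print("tum",tum(o["position"]).round(1),o["wrist_torque"].round(2))
E
```

```text
t44.65 pos [438.3  11.9 127.4] x [-0.998  0.062  0.005] y [ 0.062  0.998 -0.002] z [-0.005 -0.001 -1.   ] F [-7.5 -0.1  0.7] gap -0.1
tum [-162.9 -116.2  127.4] [ 0.07  2.61 -0.02]
```

Emit:
arm_command(increments=[[-1,-0.2,0,0,0],[-1,-0.2,0,0,0],[-1,-0.2,0,0,0],[-1,0,0,0,0],[-1,0,0,0,0]])

```text
time: 45.28
position: [439.0, 10.2, 125.8]
eef_rot: [0.032, 0.999, -0.002, -0.007]
force: [-22.6, 2.8, 6.4]
finger_gap: -0.0
```

```bash
python3 - <<'E'
from h import *
o,r=st();print("tum",tum(o["position"]).round(1),o["wrist_torque"].round(2))
s=cap('scene','s27'); crop(s,'s27c',310,150,360,220)
E
```

```text
t45.27 pos [439.   10.2 125.8] x [-0.998  0.064  0.014] y [ 0.064  0.998 -0.004] z [-0.015 -0.003 -1.   ] F [-22.6   2.8   6.4] gap -0.0
tum [-162.1 -117.9  125.8] [ 0.82  8.06 -0.05]
```

View pics/s27c.png

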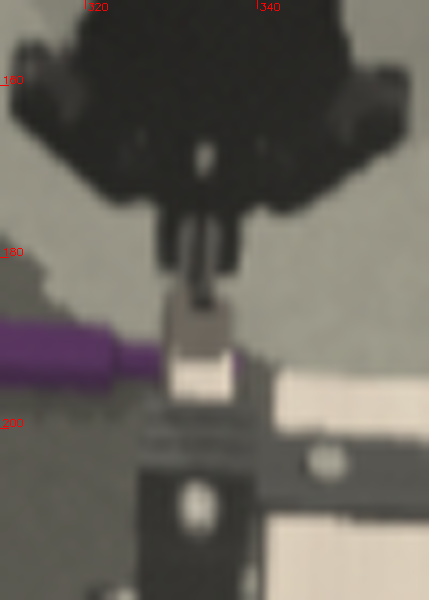

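```bash
python3 - <<'E'
from h import *
e=proj("scene",w(-56,-115,158))[1]
print(e,proj("scene",w(-56,-115,147))[1]-e)
for x in(-39,-42,-45): print(x,[ (z,round(proj("scene",w(x,-115,z))[1]-e,2)) for z in(140,137,134)])
E
```

```text
204.51338476202417 2.5005220663008174
-39 [(140, np.float64(9.31)), (137, np.float64(9.97)), (134, np.float64(10.64))]
-42 [(140, np.float64(8.38)), (137, np.float64(9.04)), (134, np.float64(9.71))]
-45 [(140, np.float64(7.45)), (137, np.float64(8.12)), (134, np.float64(8.78))]
```

Emit:
arm_command(increments=[[-1,1.0,0,0,0],[-1,1.5,0,0,0],[-1,0,0,-4,0],[-1,0,3,-4,0],[1,0,4,0,0],[1,-0.5,4,0,0],[1,-0.5,4,0,0],[1,0,0,0,0]])

```text
time: 46.32
position: [441.3, 165.5, 208.7]
eef_rot: [0.029, 1.0, 0.0, 0.001]
force: [-1.0, -0.0, -0.1]
finger_gap: 72.7
```

```bash
python3 - <<'E'
from h import *
o,r=st();print("tum",tum(o["position"]).round(1),w(-168,30,22))
s=cap('scene','s28'); crop(s,'s28c',310,170,360,220); t=cap('top','t11'); crop(t,'t11c',250,160,350,230)
im=cv2.imread('pics/t7.png');crop(im,'kn',258,180,290,212)
for x in(-159,-170,-187): print(x,proj("top",w(x,30,38)).round(1),proj("top",w(x,30,54)).round(1))
E
```

```text
t46.33 pos [441.3 165.5 208.7] x [-0.998  0.059 -0.001] y [0.059 0.998 0.001] z [ 0.001  0.001 -1.   ] F [-1.  -0.  -0.1] gap 72.7
tum [-169.3   37.2  208.7] [442.1413324  158.18584802  22.        ]
-159 [273.7 202.1] [273.1 201.6]
-170 [273.4 205. ] [272.9 204.5]
-187 [272.9 209.5] [272.4 209.1]
```

View pics/s28c.png

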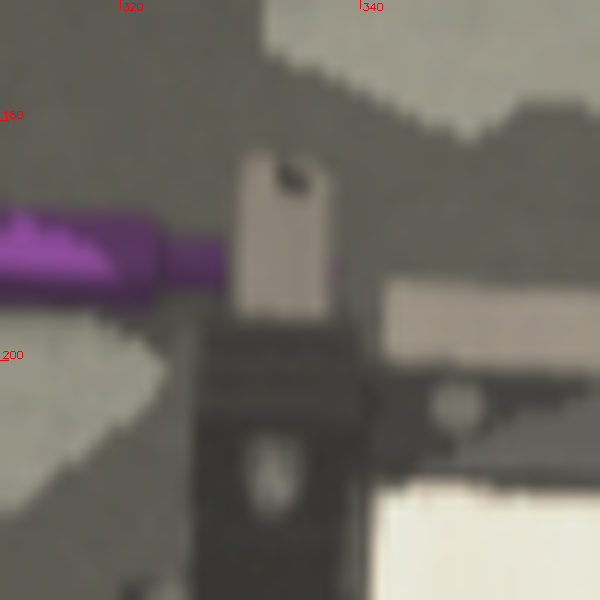

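View pics/t11c.png

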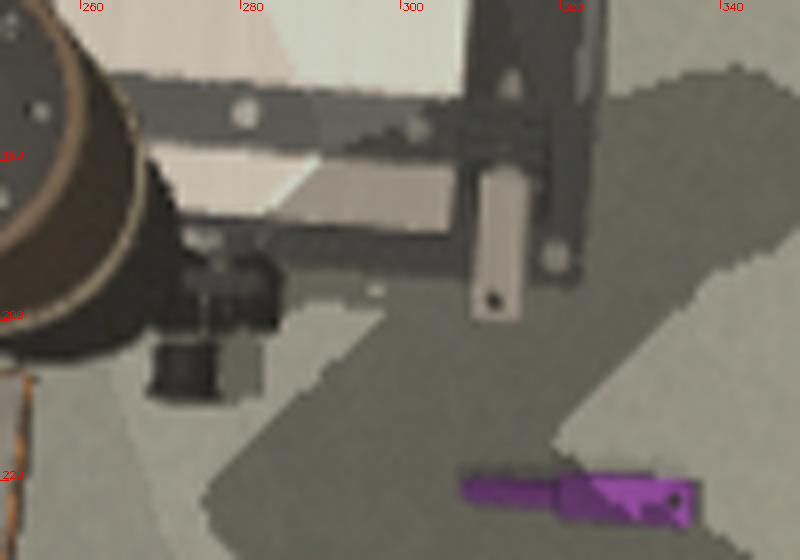

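View pics/kn.png

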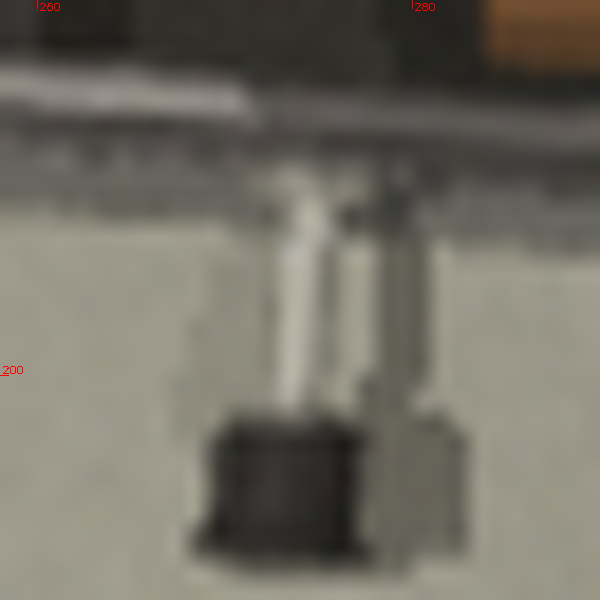

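```bash
python3 - <<'E'
from h import *
for p in((-84,-115,158),(-84,-115,148),(-149,-115,140),(-149,-115,136),(-152,-115,138)): print(p,proj("top",w(*p)).round(1),proj("scene",w(*p)).round(1))
im=cv2.imread('pics/t11.png');crop(im,'pn',300,170,325,205)
plan(*w(-168,30,60),86.5)
E
```

```text
(-84, -115, 158) [313.2 179.6] [333.1 196. ]
(-84, -115, 148) [313.2 180.1] [333.  198.3]
(-149, -115, 140) [311.8 198.8] [334.  181.4]
(-149, -115, 136) [311.8 198.9] [333.9 182.3]
(-152, -115, 138) [311.7 199.7] [334. 181.]
t46.42 pos [440.6 163.4 208.5] x [-0.998  0.06  -0.   ] y [0.06  0.998 0.   ] z [ 0.  0. -1.] F [-0.1 -0.1  1. ] gap 85.0
jaw 86.6 q6 -2.41 dturn(tool) 0.1 d [   1.5   -5.2 -148.5]
[g,-0.06,-0.17,4.95,0.0],
[g,-0.06,-0.17,4.95,0.0],
[g,-0.06,-0.17,4.95,0.0],
```

View pics/pn.png

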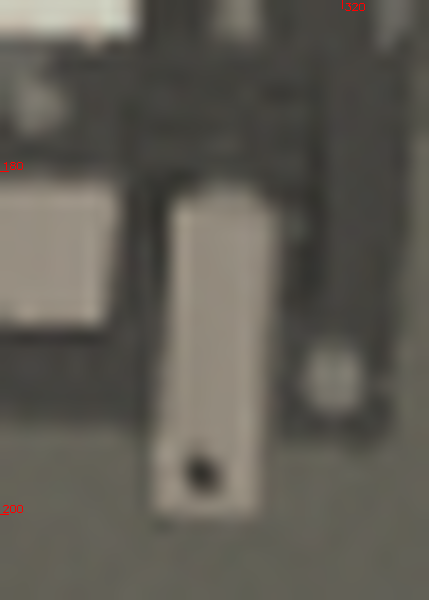

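Emit:
arm_command(increments=[[0.4,-0.2,-0.5,5,0],[0.4,0,0,5,0],[0.4,0,0,4,0],[0.4,0,0,2,0],[0.4,0,0,0,0],[0.4,0,0,0,0]])

```text
time: 47.18
position: [443.2, 158.0, 49.5]
eef_rot: [0.031, 1.0, 0.0, 0.001]
force: [1.1, 0.2, 0.2]
finger_gap: 59.8
```

```bash
python3 - <<'E'
from h import *
o,r=st();print("tum",tum(o["position"]).round(1))
t=cap('top','t12'); crop(t,'t12c',240,160,310,230)
E
```

```text
t47.17 pos [443.2 158.   49.5] x [-0.998  0.062 -0.001] y [0.062 0.998 0.001] z [ 0.001  0.001 -1.   ] F [1.1 0.2 0.2] gap 59.8
tum [-166.9   29.9   49.5]
```

View pics/t12c.png

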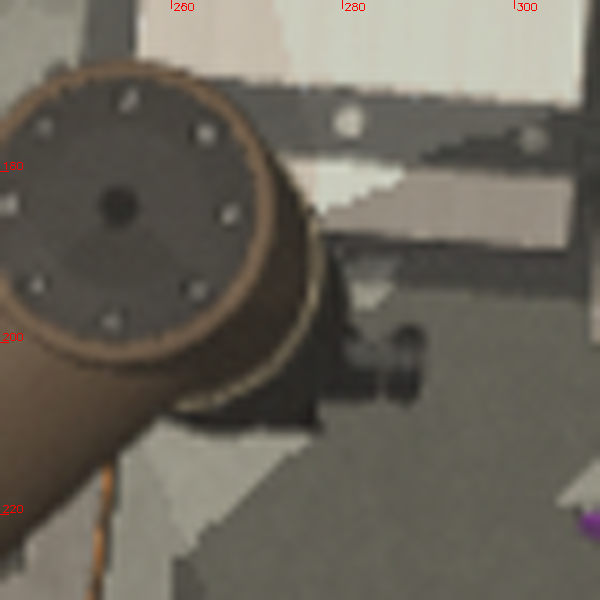

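Emit:
arm_command(increments=[[0.4,0.1,0,1.3,0],[0.4,0,0,1.3,0],[0.4,0,0,0,0],[-1,0,0,0,0],[-1,0,0,0,0],[-1,0,0,0,0],[-1,0,0,0,0]], grip_force=60)

```text
time: 48.1
position: [442.1, 159.2, 23.0]
eef_rot: [0.031, 1.0, 0.001, 0.001]
force: [-4.0, 4.9, 1.5]
finger_gap: 28.2
```

```bash
python3 - <<'E'
from h import *
o,r=st();print("tum",tum(o["position"]).round(1))
s=cap('scene','s29'); crop(s,'s29c',340,150,420,220)
E
```

```text
t48.10 pos [442.1 159.2  23. ] x [-0.998  0.061 -0.001] y [0.061 0.998 0.002] z [ 0.001  0.002 -1.   ] F [-4.   4.9  1.5] gap 28.2
tum [-168.1   31.    23. ]
```

View pics/s29c.png

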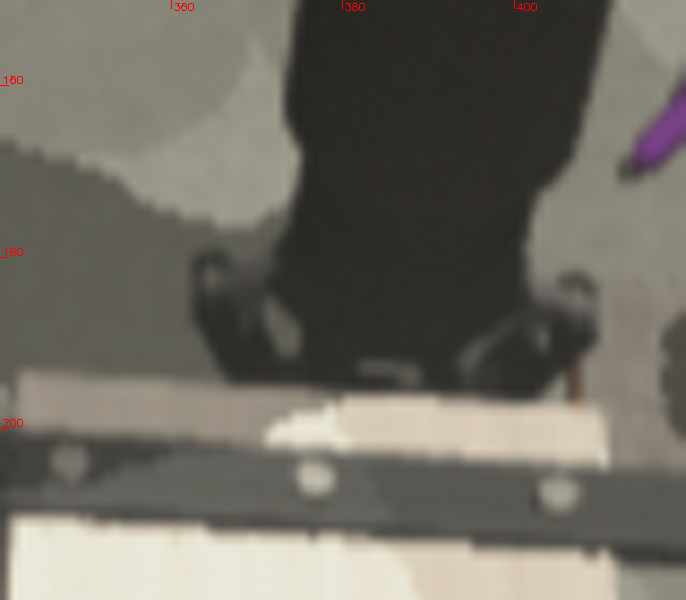

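Emit:
arm_command(increments=[[-1,0.5,0,0,0],[-1,0.5,0,0,0],[-1,0.5,0,0,0],[-1,0.5,0,0,0],[-1,0.4,0,0,0],[-1,0,0,0,0],[-1,0,0,0,0]])

```text
time: 49.02
position: [418.0, 160.7, 23.0]
eef_rot: [0.03, 1.0, 0.001, 0.001]
force: [-2.9, 6.1, 0.9]
finger_gap: 27.8
```

```bash
python3 - <<'E'
from h import *
o,r=st();print("tum",tum(o["position"]).round(1))
E
```

```text
t49.02 pos [418.  160.7  23. ] x [-0.998  0.061 -0.001] y [0.061 0.998 0.002] z [ 0.001  0.002 -1.   ] F [-2.9  6.1  0.9] gap 27.8
tum [-192.3   31.1   23. ]
```

Emit:
arm_command(increments=[[0.4,0,0,0,0],[0.4,0,0,0,0],[0.4,0,0,0,0],[0.4,0,0,-3,0],[0.4,0,0,-5,0],[0.4,0,0,-5,0],[0.4,0,0,-5,0],[0.4,0,0,0,0]])

```text
time: 50.02
position: [419.4, 160.7, 206.4]
eef_rot: [0.031, 1.0, 0.002, 0.003]
force: [-0.1, 0.6, -0.1]
finger_gap: 59.7
```

Emit:
arm_command(increments=[[0.4,0,-4,0,0],[0.4,0,-6,0,0],[0.4,0,-6,0,0],[0.4,0,-6,0,0],[0.4,0,-6,0,0],[0.4,0,-6,0,0],[0.4,0,-6,0,0],[0.4,0,-6,0,0],[0.4,0,0,0,0]])

```text
time: 51.15
position: [387.7, -302.9, 200.8]
eef_rot: [0.034, 0.999, 0.0, -0.002]
force: [-0.4, 0.8, 0.3]
finger_gap: 59.7
```

```bash
python3 - <<'E'
from h import *
o,r=st()
t=cap('top','t13'); crop(t,'t13c',250,160,330,220);crop(t,'t13d',190,90,470,270);s=cap('scene','s30');crop(s,'s30c',160,130,480,330);crop(s,'s30d',310,175,350,225)
for x in(-159,-187): print(proj("top",w(x,30,54)),proj("top",w(x-25,30,54)))
E
```

```text
t51.15 pos [ 387.7 -302.9  200.8] x [-0.998  0.068  0.003] y [0.068 0.998 0.   ] z [-0.003  0.001 -1.   ] F [-0.4  0.8  0.3] gap 59.7
[273.14420322 201.55126194] [272.50474802 208.25402359]
[272.42782381 209.06034224] [271.78520143 215.7963023 ]
```

View pics/t13c.png

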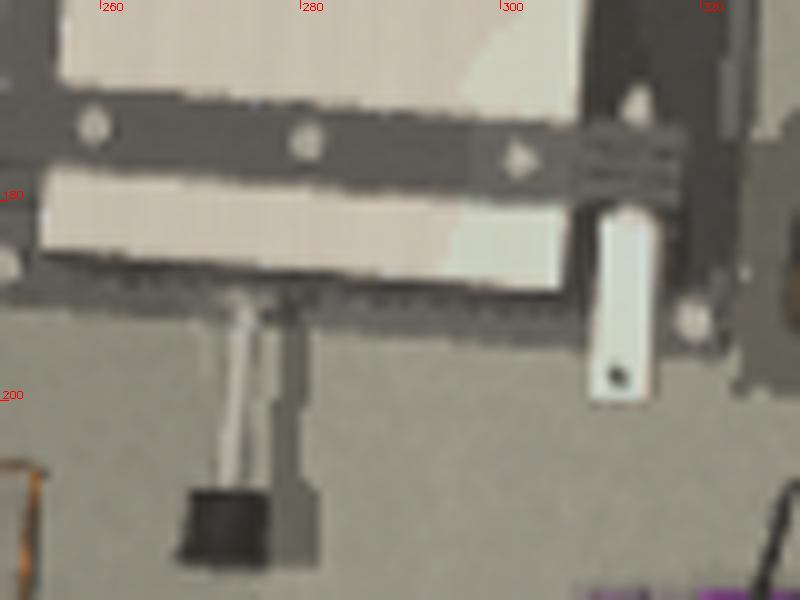

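View pics/s30c.png

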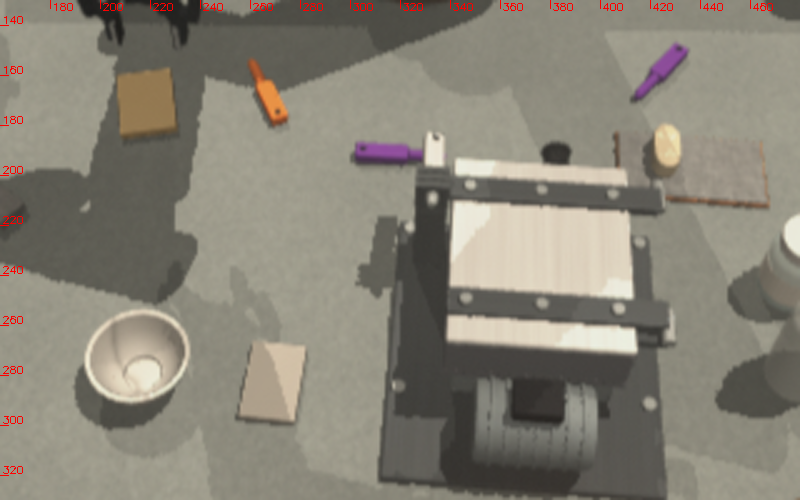

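View pics/s30d.png

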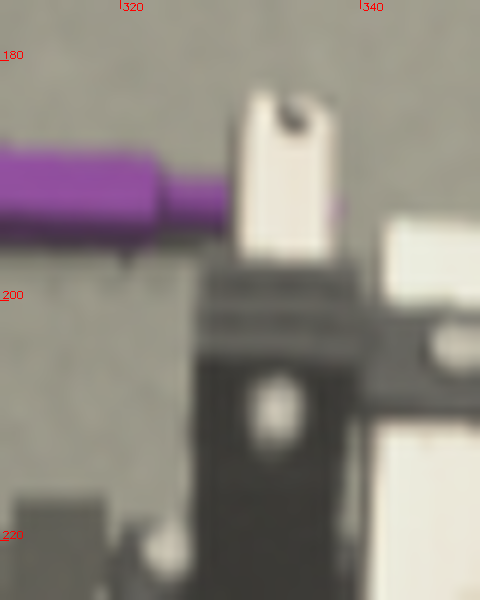

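```bash
python3 - <<'E'
from h import *
im=cv2.imread('pics/t13.png');crop(im,'pn2',303,160,323,205)
for x in(-39,-42):print(proj("top",w(x,-115,146)).round(1))
print(proj("top",w(-56,-115,158)),proj("top",w(-84,-115,158)),proj("top",w(-84,-115,147)))
g=cv2.cvtColor(im,cv2.COLOR_BGR2GRAY).astype(int)
for v in list(range(164,186))+list(range(196,203)): print(v,g[v,308:319])
E
```

```text
[314.3 167.6]
[314.2 168.4]
[313.81793425 171.65436818] [313.16357567 179.55401927] [313.24469281 180.12059245]
164 [103  63  63  62  60  64  67  69  68  69  69]
165 [92 61 62 61 64 61 61 68 69 69 69]
166 [90 62 63 61 61 61 62 68 69 68 69]
167 [85 63 62 61 63 61 62 68 67 69 68]
168 [82 60 62 60 63 91 94 63 69 69 69]
169 [ 74  61  61  61  83 152 150  74  68  69  69]
170 [ 74  61  60  61 125 178 163  82  68  70  69]
171 [ 73  70  70  69 139 174 159  92  65  69  69]
172 [ 78  91  92  92  97 129 128  96  81  83  75]
173 [93 95 96 96 97 96 98 99 99 99 86]
174 [90 86 81 89 89 90 91 95 93 93 85]
175 [98 99 89 88 89 90 96 83 73 83 77]
176 [96 93 94 94 96 96 97 96 96 99 75]
177 [90 79 78 85 84 92 90 87 86 93 72]
178 [100  99  98  98  97  97  89  89  82  85  66]
179 [96 93 93 93 94 95 94 96 98 97 66]
180 [ 73  67  66  88 127 120  99  85  82  84  62]
181 [ 61  63 129 154 191 181 157  94  66  60  54]
182 [ 60  77 201 204 202 197 197 142  82  67  55]
183 [ 61  78 203 207 207 207 208 163  90  74  56]
184 [ 66  72 204 207 207 207 208 158  84  58  54]
185 [ 67  77 204 207 207 207 208 151  84  60  53]
196 [147 202 201 166 195 207 198 121 144 145 146]
197 [145 201 188  85 133 205 194 124 144 146 148]
198 [146 203 206 145 146 205 192 122 147 147 148]
199 [146 192 196 195 196 198 181 128 147 148 149]
200 [145 133 147 137 141 148 137 146 148 148 148]
201 [146 147 146 145 148 147 145 144 145 147 147]
202 [148 147 145 147 145 145 145 146 145 144 145]
```

View pics/pn2.png

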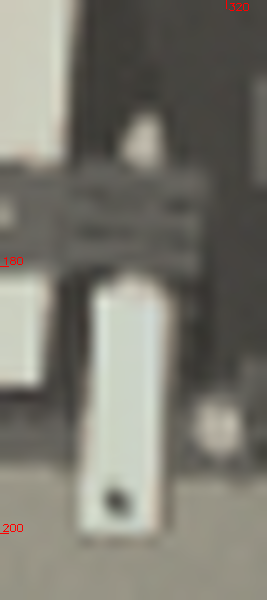

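```bash
python3 -c "
from plant import env
print(env.close_job())"
```

```text
the job is handed in; nothing more can be done
None
```

I carried out every step in the order asked and handed the job in at about 51 s. No verdict was reported.

**What I did**
- Moved the one finished piece from the tub to the felt pad.
- Laid the three stone blanks flat and side by side on the tub floor. There was no fourth blank on the bench.
- Pressed the lid shut. It stopped at 138 mm with 18 N, which matches the given height of the shut lid.
- Pushed the silver lock pin in from the front through clevis and eye, leaving the purple and orange look-alikes alone.
- Then pulled the selector rod out 24 mm and let it settle at the middle click.

**Last checks**
- **Pin seating:** its nose shows behind the far lug. It stopped hard under 24 N while held level and again under 23 N on the handle end.
- **Pin droop:** once released, the handle sags a little in the oversize holes. The top picture then suggests a gap of about 1 to 2 mm (±2 mm) at the shoulder, which I put down to the tilt. I did not push it again after setting the selector.
- **Selector:** the knob moved 6.9 pixels in the top picture against 6.7 expected for slow.
- **Everything else:** the finished piece is on the pad, and the slabs and the rest look unmoved. The gripper was clear of everything.
- **Disagreement:** the two cameras placed the tumbler about 3 mm apart, so I used the average.

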